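# Make up the lemon tray and the garlic tray for the food processor

### The job

Make up the two food-processor trays: on the green tray goes the lemon-slicing kit, which is the blue-grey collar pushed fully down over the post, the steel slicing disc on the same post resting on the collar, and the lemon in the dish; on the white tray goes the garlic-chopping kit, which is the red-hubbed chopping blade fully down over the post and the garlic in the dish. The posts are keyed so that the cutters cannot turn when a tray is carried: turn each part until its flat meets the flat of the post and it drops home level, and leave the mug, the salt shaker and the egg timer where they stand.

Things in the scene. Friction and masses are not known exactly. Their poses are not given: they have to be found in the camera images.
- green_tray: Sage-green tray, 228x116x11 mm, fixed. Origin: underside centre, x along its length. Floor z = 6. At x = -56 an upright aluminium post of D section (radius 14.5, flat 4 from its axis facing +x, the dish), full to z = 50, tapering to its top at z = 62; dark pointer on the floor at the flat. At x = +56 a round dish, floor z = 9, rim z = 17, inside 88 wide at the rim, 76 at the floor.
- white_tray: White tray, otherwise the same in every measure as the green tray: origin at the underside centre, D post at x = -56 mm with its flat facing +x, dish at x = +56 mm.
- collar: Blue-grey spacer collar: upright tube, 46 mm outer diameter, 30 tall (grip across the outside), 70 g. D bore through it (radius 16.5, flat 6 from the axis on its +x side, orange wedge on top there) fits a tray post only with its x along the tray's x (within 15 deg, 5 mm). Origin: underside, on the bore axis.
- slicing_disc: Steel slicing disc, 104 mm diameter, 3 thick, lying flat; ivory hub 46 mm in diameter, top 28 above the underside (grip the hub above the disc), 120 g. D bore through it (radius 16.5, flat 6 from the axis on its +x side, orange wedge on top there) fits a tray post only with its x along the tray's x (within 15 deg, 5 mm). Origin: underside, on the bore axis.
- chopping_blade: Chopping blade: red upright hub, 46 mm diameter, 58 tall; two steel knives 6 to 23 mm up, reaching 47 from the axis (grip the hub above them), 120 g. D bore through it (radius 16.5, flat 6 from the axis on its +x side, orange wedge on top there) fits a tray post only with its x along the tray's x (within 15 deg, 5 mm). Origin: underside, on the bore axis.
- lemon_center (a point): Yellow lemon, 83 mm long, 58 mm thick, 126 g; the point is its middle, 29 mm above what it lies on; x is its long axis, level at the start.
- garlic_center (a point): Garlic bulb, pale pink-white, 54 mm in diameter, 53 mm tall, stalk end up, 31 g; the point is on its upright axis, 22 mm above its underside, at about its widest.
- banded_mug: Bystander: white mug with a thin red band and a handle, 82 mm across the cup, 94 mm tall. Origin: centre of the underside of cup and handle together.
- salt_shaker: Bystander: salt shaker, 44 mm in diameter, 90 mm tall. Origin: centre of the underside.
- egg_timer: Bystander: white egg timer with a red knob, 62 mm in diameter, 45 mm tall. Origin: centre of the underside.
Things that resemble listed ones, but are neither listed nor needed, are in the scene too. What is shaped like the collar but pink or turquoise is not meant.

How it is judged:
At the end, for the whole second after the job is handed in: Green tray: collar down over the post, disc on it, lemon in the dish. White tray: blade down over the post, garlic in the dish. Keyed parts within 7 mm of the axis, 4 mm in height, 0.1 rad tilt; produce within 26 mm of the dish centre, 12 mm in height. At rest (x of collar in the frame of green_tray between -0.063 and -0.049 m and y of collar in the frame of green_tray between -0.007 and 0.007 m and z of collar in the frame of green_tray between 0.002 and 0.01 m and angle between each of collar, slicing_disc, chopping_blade's own z axis and vertical below 0.1 rad and angle between the x axis of each of collar, slicing_disc and the x axis of green_tray, either way round below 0.6 rad and linear speed of each of collar, slicing_disc, chopping_blade below 0.02 m/s and x of slicing_disc in the frame of green_tray between -0.063 and -0.049 m and y of slicing_disc in the frame of green_tray between -0.007 and 0.007 m and z of slicing_disc in the frame of green_tray between 0.032 and 0.04 m and x of lemon_center in the frame of green_tray between 0.03 and 0.082 m and y of lemon_center in the frame of green_tray between -0.026 and 0.026 m and z of lemon_center in the frame of green_tray between 0.026 and 0.05 m and x of chopping_blade in the frame of white_tray between -0.063 and -0.049 m and y of chopping_blade in the frame of white_tray between -0.007 and 0.007 m and z of chopping_blade in the frame of white_tray between 0.002 and 0.01 m and angle between the x axis of chopping_blade and the x axis of white_tray, either way round below 0.6 rad and x of garlic_center in the frame of white_tray between 0.03 and 0.082 m and y of garlic_center in the frame of white_tray between -0.026 and 0.026 m and z of garlic_center in the frame of white_tray between 0.019 and 0.043 m); the robot touches nothing.
It fails at once if a bystander (mug, salt shaker or egg timer) is moved by more than 20 mm (distance of any of banded_mug, salt_shaker, egg_timer from where it was at the start of the episode above 0.02 m).
It also fails if it takes over 144 s, if anything falls off the work surface, if the arm or the gripper's body presses on something with over 40 N, if the wrist force passes 120 N, or if a joint passes its speed limit or range.

### The arm

A 6-joint arm with a two-finger parallel gripper is mounted at the origin on a cart in front of the work surface, level with it; the furniture and walls round the work are solid. World frame = base frame: x ahead of the robot, y to its left, z up, the work surface at z = 0. Lengths are in m, angles in rad, forces in N, time in s.
With the tool pointing down it reaches from about 0.35 to 0.85 m from the base axis. Payload 8.1 kg.
Tool frame: the origin (TCP) lies midway between the tips of the shut fingers; the grasp point (between the pads) lies 19 mm behind it; z points along the fingers, y is the line along which they close (so a half turn about z gives the same grasp; the last joint's range is limited). The gripper opens to 93 mm and grips with 3 to 60 N. Pads are 15 mm wide; open, the fingers measure 128 mm over their backs; the gripper's body (75 mm by 188 mm) begins 65 mm behind the grasp point.
Start: joints at [1.189, 0.13, 1.488, -0, 1.523, -0.085], TCP at [0.175, 0.574, 0.219] pointing down, gripper open.
Joint ranges: [-2.96, 2.96], [-0.89, 2.26], [0.02, 2.5], [-1.34, 4.48], [0, 2.73], [-2.66, 2.66]. Speed limits (rad/s): [2.39, 2.39, 2.79, 3.14, 3.14, 3.14].

### API

Orientations are given as a rotation vector (axis times angle).
In Python, from plant import robot, cams gives the robot as it stands. The module is installed in compiled form; this text tells all that it offers.
- The arm moves only by the tool play_rows, never from a script. Its arguments are lists of equal length, an entry for each row: "slide": the shift along the tool's x, y, z scaled (see below), a list of three; "twist": the turn, a rotation vector about the tool's x, y, z scaled (see below), a list of three. A call has exactly 8 rows; each row shifts and turns the commanded pose from where the row before left it, along the tool's axes as they then stand; what a row does not reach is not made up. The controller multiplies each number of a shift by 25 cm and each number of a turn by 60 degrees. A row lasts 1/10 s, in which the tool goes at most 50 mm and 8.59 degrees, less where a joint would pass 70% of its speed; a pose out of reach is approached as far as the arm can. A call with a number of a shift or a turn outside -1 to 1 is refused whole. A call with a gripper value outside its range is refused whole. "fingers" is the closure, from -1 (fully open) to 1 (shut), set as the call begins (left out, the last holds). The fingers move at their own pace and stop on an object; "force" is the grip in N (left out, the last holds). Time passes only in rows, so rows that do not move let the fingers close, or fill a call up. It gives the time, the measured TCP pose, the force, the opening and the grip force at its end, in the units of the state.
- robot.read_state(): the state, without advancing time (a new reading comes with each control period).
- cams.read_camera(name): name is "scene" or "side" or "wrist"; returns (picture, depth): 400x640x3 uint8, red, green, blue; 400x640 float32, m along the optical axis (not along the pixel's ray), 0 where there is no reading.
- cams.get_calibration(name): a dict with "fx", "fy", "cx", "cy" (pixels), "world_from_camera" (4x4, takes a point from camera to world coordinates). Camera axes: x right, y down, z forward; pixel columns grow to the right and rows downward; lengths in m; the calibration is good to about 2 mm. The wrist camera is an equidistant fisheye: a pixel r from the principal point sees the ray r / f radians off the axis. A picture is of the moment at which its call begins: read the wrist's pose just before it. get_calibration takes no time and is no camera call; for the wrist camera it gives the pose at the moment of the call.
- robot.close_job(): hands the job in; it is judged then, once.
The state is a dict: "t": time; "q": joint angles; "dq": joint speeds; "joint_torque": joint torques, N m; "tool_pos": TCP position; "orientation": TCP orientation; "force": force on the tool from outside, world axes, zero at the start; "wrist_torque": the same for the moment, N m; "opening": finger opening in m; "gripper_force": force on a finger pad.
Only numpy, scipy, OpenCV 4.12 (cv2) and the standard library are available. Lean on these libraries where they do the work, as an engineer would, in place of code of your own. Each camera call takes 0.05 s, during which the arm holds its last target. There are 200 camera calls.

## Working session

There is one attempt and no reset: what is moved stays moved. The work goes in short steps, Python scripts to look and compute and a tool call to move; the robot and the scene stay as the last step left them, time stands still between calls to the robot, and variables do not carry over. Pictures are saved under pics/ and viewed, at most 14 in all, crops included, and the job is handed in when it is done.

Besides the shell and the picture viewer there is one more tool, called after "Request:" as name(argument=value, ...) on one line, values as JSON. play_rows: Moves the arm, as the interface text tells. Shifts and turns lie within -1 to 1; 1 stands for 25 cm of shift or 60 degrees of turn. Its arguments: {"type":"object","properties":{"slide":{"type":"array"},"twist":{"type":"array"},"fingers":{"type":"number"},"force":{"type":"number"}},"required":["slide","twist"]}

```bash
mkdir -p pics; cat > h.py <<'E'
import numpy as np, cv2
from plant import robot, cams
def grab(n,save=None):
    im,d=cams.read_camera(n); c=cams.get_calibration(n)
    np.savez(f'{n}.npz',im=im,d=d,T=np.array(c['world_from_camera']),k=[c['fx'],c['fy'],c['cx'],c['cy']])
    if save: cv2.imwrite(f'pics/{save}.png',im[:,:,::-1])
    return im,d,c
def load(n):
    f=np.load(f'{n}.npz'); return f['im'],f['d'],f['T'],f['k']
def ray(n,u,v):
    im,d,T,k=load(n); x=(u-k[2])/k[0]; y=(v-k[3])/k[1]
    if n=='wrist':
        r=np.hypot(x,y); s=np.sin(r)/max(r,1e-9); dr=np.array([x*s,y*s,np.cos(r)])
    else: dr=np.array([x,y,1.])
    return T[:3,3],T[:3,:3]@dr
def plane(n,u,v,z):
    o,r=ray(n,u,v); return o+r*(z-o[2])/r[2]
def cloud(n):
    im,d,T,k=load(n); v,u=np.mgrid[:400,:640]; x=(u-k[2])/k[0]; y=(v-k[3])/k[1]
    if n=='wrist':
        r=np.hypot(x,y)+1e-9; p=np.stack([x/r*np.tan(r),y/r*np.tan(r),np.ones_like(r)],-1)*d[...,None]
    else: p=np.stack([x,y,np.ones_like(x)],-1)*d[...,None]
    return p@T[:3,:3].T+T[:3,3]
E
python3 - <<'E'
from h import *
for n in ('scene','side','wrist'):
    im,d,c=grab(n,n+'0'); print(n,{k:(np.round(v,3).tolist() if hasattr(v,'__len__') else v) for k,v in c.items()})
print(robot.read_state())
E
```

```text
scene {'fx': 485.1469555511513, 'fy': 485.1469555511513, 'cx': 318.33250160561863, 'cy': 202.79702459684427, 'world_from_camera': [[0.442, -0.565, 0.697, -0.426], [-0.897, -0.285, 0.339, -0.465], [0.007, -0.774, -0.633, 0.926], [0.0, 0.0, 0.0, 1.0]]}
side {'fx': 516.2851023728294, 'fy': 516.2851023728294, 'cx': 310.4764636878242, 'cy': 196.48051968686698, 'world_from_camera': [[-0.932, -0.308, 0.192, 0.234], [-0.362, 0.796, -0.485, 0.769], [-0.004, -0.521, -0.853, 1.414], [0.0, 0.0, 0.0, 1.0]]}
wrist {'fx': 309.70691628693146, 'fy': 309.70691628693146, 'cx': 319.613542005398, 'cy': 200.72868844891994, 'world_from_camera': [[0.292, 0.928, 0.231, 0.112], [0.956, -0.283, -0.073, 0.593], [-0.002, 0.242, -0.97, 0.385], [0.0, 0.0, 0.0, 1.0]]}
{'t': 0.15, 'q': array([ 1.18860966e+00,  1.30979797e-01,  1.48905229e+00, -1.04189418e-05,
        1.52300581e+00, -8.54188255e-02]), 'dq': array([-0.00032836, -0.00305811, -0.00177668, -0.00047232, -0.00084451,
        0.00085551]), 'joint_torque': array([ 6.50182428e-04, -5.60473323e+01, -4.92335737e+01,  7.68540753e-02,
        3.06072074e-02, -7.58549413e-05]), 'tool_pos': array([0.17528273, 0.57335364, 0.21782042]), 'orientation': array([-4.64404171e-01, -3.10674881e+00,  2.21198822e-03]), 'force': array([0.33842566, 0.26080742, 0.02390014]), 'wrist_torque': array([-0.00358379,  0.01443723, -0.00556301]), 'gripper_force': 0.0, 'opening': 0.09285022346610859}
```

View pics/scene0.png

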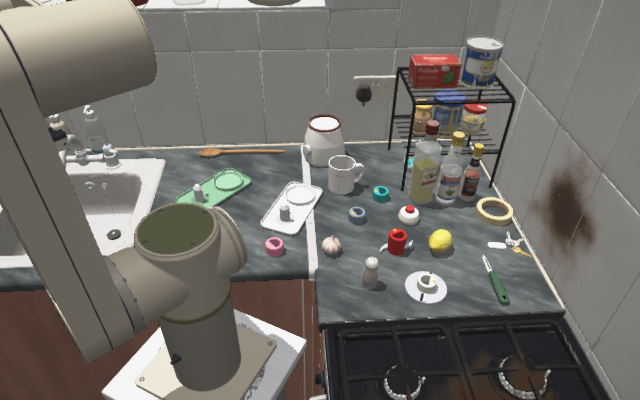

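View pics/side0.png

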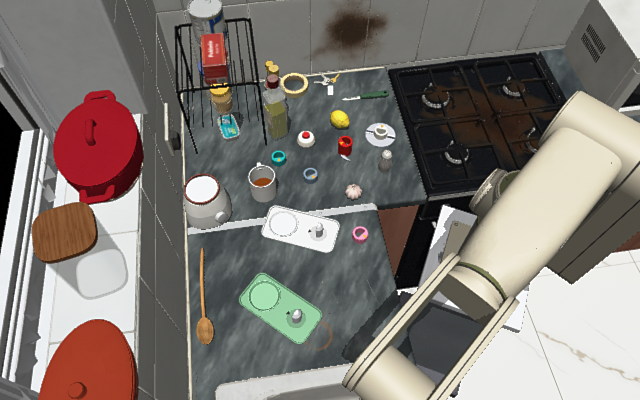

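Side view: the green tray is at (280,308) and the white tray at (300,229). The blade is at (345,145), disc (380,134), lemon (340,119) and garlic (354,191).
Collar look-alikes are blue-grey (310,175), turquoise (279,158) and pink (360,234). I choose (310,175). White/red look-alikes are the timer (306,140) versus the blade (345,145), and the salt shaker (386,160) versus the garlic. I'll check these choices in one close crop.

```bash
python3 - <<'E'
from h import *
im=load('side')[0]
cv2.imwrite('pics/c1.png',cv2.resize(im[100:250,255:405,::-1],(600,600),interpolation=cv2.INTER_CUBIC))
P=cloud('side')
hsv=cv2.cvtColor(im,cv2.COLOR_RGB2HSV)
for nm,u,v in [('green',280,308),('white',300,229),('blade',345,145),('disc',380,134),('lemon',340,119),('garlic',354,191),('collar',310,175),('timer',306,140),('mug',263,182),('salt',386,160),('turq',279,158),('pink',360,234),('gpost',296,314),('wpost',319,229)]:
    print(nm,np.round(P[v,u],3),hsv[v,u])
E
```

```text
green [0.496 0.344 0.006] [ 66  69 210]
white [0.536 0.092 0.01 ] [ 75   2 246]
blade [ 0.504 -0.226  0.059] [  1 217 235]
disc [ 0.414 -0.331  0.033] [  0   0 255]
lemon [ 0.557 -0.328  0.053] [ 30 174 245]
garlic [ 0.422 -0.079  0.041] [ 11  23 243]
collar [ 0.575 -0.091  0.032] [102  52 158]
timer [ 0.638 -0.218  0.032] [ 96   5 253]
mug [ 0.705 -0.013  0.03 ] [ 12 211 134]
salt [ 0.36  -0.207  0.072] [ 30   2 124]
turq [ 0.694 -0.117  0.032] [ 70  83 204]
pink [ 0.361  0.035 -0.003] [150   5 101]
gpost [0.439 0.361 0.064] [105   2 239]
wpost [0.475 0.092 0.053] [110   4 211]
```

View pics/c1.png

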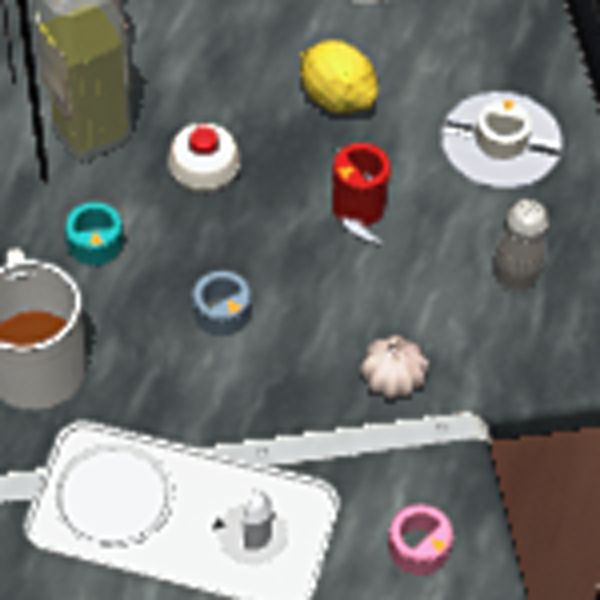

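```bash
cat > meas.py <<'E'
from h import *
def top(n,c,z,R=.03,tol=.004,h=.004):
    P=cloud(n); m=(np.hypot(P[...,0]-c[0],P[...,1]-c[1])<R)&(abs(P[...,2]-z)<h)&(load(n)[1]>0)
    return P[m],m
def orange(n,c,z,R=.03):
    im=load(n)[0]; hsv=cv2.cvtColor(im,cv2.COLOR_RGB2HSV); P=cloud(n)
    m=(np.hypot(P[...,0]-c[0],P[...,1]-c[1])<R)&(P[...,2]>z-.012)&(hsv[...,0]>10)&(hsv[...,0]<24)&(hsv[...,1]>150)&(hsv[...,2]>150)
    v,u=np.nonzero(m)
    return (plane(n,u.mean(),v.mean(),z)[:2],len(u)) if len(u) else (None,0)
def part(n,c,z):
    p,m=top(n,c,z)
    if len(p)<8: return None
    hull=cv2.convexHull(p[:,:2].astype(np.float32)); ctr,r=cv2.minEnclosingCircle(hull)
    o,k=orange(n,ctr,z)
    a=None if o is None else np.degrees(np.arctan2(*(o-ctr)[::-1]))
    return np.round(ctr,4),round(r,4),len(p),None if o is None else np.round(o,4),k,a
E
python3 - <<'E'
from meas import *
for n in('scene','side'):
    print(n)
    for nm,c,z in [('collar',(.575,-.091),.03),('disc',(.414,-.331),.028),('blade',(.504,-.226),.058)]:
        print(nm,part(n,c,z))
    P=cloud(n); im=load(n)[0]; hsv=cv2.cvtColor(im,cv2.COLOR_RGB2HSV)
    for nm,lo,hi,zc in [('lemon',(22,100,80),(34,255,255),.029)]:
        m=(cv2.inRange(hsv,lo,hi)>0)&(np.hypot(P[...,0]-.557,P[...,1]+.328)<.07)
        p=P[m]; r=cv2.minAreaRect(np.array([plane(n,u,v,zc)[:2] for v,u in np.argwhere(m)],np.float32)); print(nm,r, 'top',p[p[:,2]>p[:,2].max()-.004].mean(0))
    g=P[(np.hypot(P[...,0]-.422,P[...,1]+.079)<.045)&(P[...,2]>.012)]
    print('garlic',g.min(0),g.max(0),g[g[:,2]>.048].mean(0),len(g))
    for nm,c,m in [('green',(.496,.344),(hsv[...,0]>50)&(hsv[...,0]<80)&(hsv[...,1]>40)),('white',(.53,.09),(hsv[...,1]<25)&(hsv[...,2]>150))]:
        m=m&(np.hypot(P[...,0]-c[0],P[...,1]-c[1])<.14)&(P[...,2]>.004)&(P[...,2]<.02)
        p=P[m][:,:2].astype(np.float32); r=cv2.minAreaRect(p); b=cv2.boxPoints(r)
        e=b[1]-b[0] if np.hypot(*(b[1]-b[0]))>np.hypot(*(b[2]-b[1])) else b[2]-b[1]
        q=P[(np.hypot(P[...,0]-c[0],P[...,1]-c[1])<.14)&(P[...,2]>.03)&(P[...,2]<.066)&(hsv[...,1]<40)]
        e/=np.hypot(*e); 
        if (np.median(q[:,:2],0)-r[0])@e>0:e=-e
        print(nm,r,np.degrees(np.arctan2(e[1],e[0])),'post',np.median(q,0),'pred',r[0]-e*.056,'dish',r[0]+e*.056,'topz',q[:,2].max())
E
```

```text
scene
collar (array([ 0.5763, -0.1003]), 0.024, 89, None, 0, None)
disc (array([ 0.4163, -0.3489]), 0.022, 58, array([ 0.4189, -0.3706]), 2, np.float64(-83.18154203687703))
blade (array([ 0.506 , -0.2421]), 0.0219, 79, array([ 0.5197, -0.2303]), 7, np.float64(40.882855483985374))
lemon ((0.5671015381813049, -0.3469420075416565), (0.058790452778339386, 0.09461379796266556), 88.77908325195312) top [ 0.56300622 -0.34897377  0.05909496]
garlic [ 0.39855059 -0.11605364  0.01261294] [ 0.448662   -0.06704708  0.05210829] [ 0.42923187 -0.09026508  0.05046573] 267
green ((0.498418927192688, 0.3401013910770416), (0.1219577044248581, 0.22824892401695251), 76.03205108642578) -13.967955 post [0.43496857 0.34895794 0.04995469] pred [0.4440748  0.35361863] dish [0.55276306 0.32658416] topz 0.06489595305658458
white ((0.5418853759765625, 0.08906547725200653), (0.25188615918159485, 0.1586465835571289), 20.134218215942383) 20.134216 post [0.4720184  0.07665644 0.04980255] pred [0.4893076  0.06978913] dish [0.59446315 0.10834183] topz 0.06538369597394011
side
collar (array([ 0.5767, -0.0963]), 0.0243, 
[... 343 characters left out ...]
33328, 0.07852520793676376), 30.070068359375) top [ 0.56534294 -0.34251635  0.06234493]
garlic [ 0.4013102  -0.11390707  0.01380986] [ 0.45141858 -0.06299639  0.05935371] [ 0.42634564 -0.08546283  0.05323521] 195
green ((0.498738557100296, 0.3410963714122772), (0.119422048330307, 0.23043470084667206), 76.05526733398438) -13.944732 post [0.43864257 0.36208329 0.05382414] pred [0.44438895 0.35459158] dish [0.55308816 0.32760116] topz 0.06482189764063095
white ((0.5430668592453003, 0.08671413362026215), (0.2474733144044876, 0.16122964024543762), 16.228729248046875) 16.22873 post [0.47530493 0.09018719 0.05427838] pred [0.48929825 0.07106367] dish [0.59683547 0.1023646 ] topz 0.06533116998569533
```

```bash
cat > go.py <<'E'
import sys
from h import *
from scipy.spatial.transform import Rotation as Ro
def plan(p0,R0,x,y,z,yaw,q=None):
    cur=np.degrees(np.arctan2(R0[1,1],R0[0,1])); d=yaw-cur
    Rt=np.c_[[np.sin(np.radians(yaw)),-np.cos(np.radians(yaw)),0],[np.cos(np.radians(yaw)),np.sin(np.radians(yaw)),0],[0,0,-1]]
    s=Rt.T@(np.array([x,y,z])-p0)
    tilt=Ro.from_matrix(R0.T@Rt@Ro.from_euler('z',d,degrees=True).as_matrix()).as_rotvec(True)
    q6=np.degrees(np.arctan2(y,x))-yaw
    print(f'-> {x:.4f} {y:.4f} {z:.4f} yaw {yaw}: twist z total {-d/60:.3f} ({abs(d)/8.59:.1f} rows) tiltfix {np.round(tilt/60,4)} | slide after turn {np.round(s/.25,3)} ({np.linalg.norm(s)/.05:.1f} rows) q6~{q6:.0f} [mod 360]')
    return np.array([x,y,z]),Rt
def go(*ts):
    s=robot.read_state(); p=np.array(s['tool_pos']);R=Ro.from_rotvec(s['orientation']).as_matrix()
    print('t',round(s['t'],2),'tcp',p.round(4),'yaw',np.degrees(np.arctan2(R[1,1],R[0,1])).round(1),'q6',np.degrees(s['q'][5]).round(1),'q1',np.degrees(s['q'][0]).round(1),'open',round(s['opening'],4),'gf',round(s['gripper_force'],1),'F',s['force'].round(1))
    for t in ts: p,R=plan(p,R,*t)
if __name__=='__main__':
    go(*[tuple(map(float,a.split(','))) for a in sys.argv[1:]])
E
python3 go.py .46,.09,.22,-80 .577,-.098,.2,-80
```

```text
t 0.15 tcp [0.1753 0.5734 0.2178] yaw 73.0 q6 -4.9 q1 68.1 open 0.0929 gf 0.0 F [0.3 0.3 0. ]Traceback (most recent call last):
  File "go.py", line 17, in <module>
    go(*[tuple(map(float,a.split(','))) for a in sys.argv[1:]])
    ~~^^^^^^^^^^^^^^^^^^^^^^^^^^^^^^^^^^^^^^^^^^^^^^^^^^^^^^^^^
  File "go.py", line 15, in go
    for t in ts: p,R=plan(p,R,*t)
                     ~~~~^^^^^^^^
  File "go.py", line 8, in plan
    tilt=Ro.from_matrix(R0.T@Rt@Ro.from_euler('z',d,degrees=True).as_matrix()).as_rotvec(True)
         ~~~~~~~~~~~~~~^^^^^^^^^^^^^^^^^^^^^^^^^^^^^^^^^^^^^^^^^^^^^^^^^^^^^^^
  File "scipy/spatial/transform/_rotation.pyx", line 1143, in scipy.spatial.transform._rotation.Rotation.from_matrix
ValueError: Non-positive determinant (left-handed or null coordinate frame) in rotation matrix 0: [[-5.87685955e-01  8.09089121e-01 -1.12933233e-04]
 [ 8.09088190e-01  5.87685481e-01  1.44086988e-03]
 [-1.23216137e-03 -7.55406048e-04  9.99998956e-01]].
```

```bash
sed -i 's/\[\[np.sin(np.radians(yaw)),-np.cos(np.radians(yaw)),0\]/[[-np.sin(np.radians(yaw)),np.cos(np.radians(yaw)),0]/' go.py
python3 go.py .46,.09,.22,-80 .577,-.098,.2,-80
```

```text
t 0.15 tcp [0.1753 0.5734 0.2178] yaw 73.0 q6 -4.9 q1 68.1 open 0.0929 gf 0.0 F [0.3 0.3 0. ]
-> 0.4600 0.0900 0.2200 yaw -80.0: twist z total 2.550 (17.8 rows) tiltfix [-0.0014 -0.0001 -0.    ] | slide after turn [ 0.786  2.102 -0.009] (11.2 rows) q6~91 [mod 360]
-> 0.5770 -0.0980 0.2000 yaw -80.0: twist z total -0.000 (0.0 rows) tiltfix [0. 0. 0.] | slide after turn [0.33  0.822 0.08 ] (4.4 rows) q6~70 [mod 360]
```

Request:
play_rows(slide=[[0,0,0],[0,0,0],[0,0,0],[0,0,0],[0,0,0],[0,0,0],[0,0,0],[0,0,0]], twist=[[0,0,0.142],[0,0,0.142],[0,0,0.142],[0,0,0.142],[0,0,0.142],[0,0,0.142],[0,0,0.142],[0,0,0.142]], fingers=-1, force=25)

```text
t: 0.95
tool_pos: [0.1754, 0.5736, 0.2182]
orientation: [2.133, 2.306, -0.001]
force: [-0.0, 0.0, 0.2]
opening: 0.0929
gripper_force: 0.0
```

Request:
play_rows(slide=[[0,0,0],[0,0,0],[0,0,0],[0,0,0],[0,0,0],[0,0,0],[0,0,0],[0,0,0]], twist=[[0,0,0.142],[0,0,0.142],[0,0,0.142],[0,0,0.142],[0,0,0.142],[0,0,0.142],[0,0,0.142],[0,0,0.142]])

```text
t: 1.75
tool_pos: [0.1754, 0.5736, 0.2182]
orientation: [3.059, 0.715, -0.001]
force: [0.3, -0.1, -0.4]
opening: 0.0929
gripper_force: 0.0
```

Request:
play_rows(slide=[[0,0,0],[0,0,0],[0.0655,0.175,0],[0.0655,0.175,0],[0.0655,0.175,0],[0.0655,0.175,0],[0.0655,0.175,0],[0.0655,0.175,0]], twist=[[0,0,0.142],[0,0,0.136],[0,0,0],[0,0,0],[0,0,0],[0,0,0],[0,0,0],[0,0,0]])

```text
t: 2.55
tool_pos: [0.3182, 0.3306, 0.2184]
orientation: [3.13, 0.274, 0.0]
force: [0.5, 0.5, 0.7]
opening: 0.0932
gripper_force: 0.0
```

Request:
play_rows(slide=[[0.0655,0.175,0],[0.0655,0.175,0],[0.0655,0.175,0],[0.0655,0.175,0],[0.0655,0.175,0],[0.0655,0.175,0],[0,0,0],[0,0,0]], twist=[[0,0,0],[0,0,0],[0,0,0],[0,0,0],[0,0,0],[0,0,0],[0,0,0],[0,0,0]])

```text
t: 3.35
tool_pos: [0.46, 0.09, 0.2182]
orientation: [-3.13, -0.269, 0.002]
force: [-0.7, -0.3, -0.4]
opening: 0.0929
gripper_force: 0.0
```

```bash
python3 - <<'E'
from h import *
grab('wrist','w1')
grab('side','s1')
from go import go
go((.577,-.098,.2,-80))
E
```

```text
t 3.45 tcp [0.4596 0.0916 0.2184] yaw -80.0 q6 85.0 q1 5.0 open 0.0931 gf 0.0 F [ 0.1 -0.5 -0.4]
-> 0.5770 -0.0980 0.2000 yaw -80: twist z total 0.000 (0.0 rows) tiltfix [-0.0005  0.0006  0.    ] | slide after turn [0.331 0.829 0.074] (4.5 rows) q6~70 [mod 360]
```

View pics/w1.png

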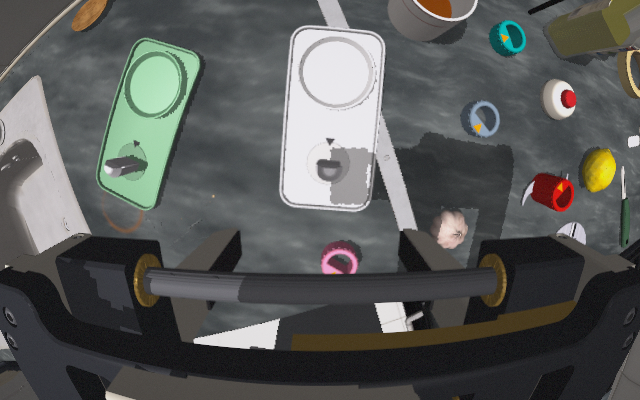

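```bash
cat > tray.py <<'E'
from meas import *
def tray(n,c,kind):
    im,d,T,k=load(n); P=cloud(n); hsv=cv2.cvtColor(im,cv2.COLOR_RGB2HSV)
    m=(np.hypot(P[...,0]-c[0],P[...,1]-c[1])<.15)&(P[...,2]>.0035)&(P[...,2]<.03)&(d>0)
    m&=((hsv[...,0]>50)&(hsv[...,0]<80)&(hsv[...,1]>40)) if kind=='g' else (hsv[...,1]<25)&(hsv[...,2]>100)
    m=cv2.morphologyEx(m.astype(np.uint8),cv2.MORPH_OPEN,np.ones((3,3)))
    l,lab,st,_=cv2.connectedComponentsWithStats(m); i=1+st[1:,4].argmax()
    cs=max(cv2.findContours((lab==i).astype(np.uint8),cv2.RETR_EXTERNAL,cv2.CHAIN_APPROX_NONE)[0],key=len)[:,0]
    p=np.array([plane(n,u,v,.011)[:2] for u,v in cs],np.float32)
    r=cv2.minAreaRect(p); b=cv2.boxPoints(r); e=max((b[1]-b[0],b[2]-b[1]),key=np.linalg.norm); e=e/np.linalg.norm(e)
    if e[0]<0:e=-e
    ctr=np.array(r[0]); a=np.degrees(np.arctan2(e[1],e[0]))
    print(n,kind,'ctr',ctr.round(4),'size',np.round(r[1],3),'yaw',a.round(1),'post',(ctr-.056*e).round(4),'dish',(ctr+.056*e).round(4))
E
python3 - <<'E'
from tray import *
for n in('side','scene','wrist'):
    for k,c in(('g',(.499,.341)),('w',(.53,.085))):
        try: tray(n,c,k)
        except Exception as e: print(n,k,e)
for nm,c,z in [('collar',(.576,-.098),.03),('disc',(.416,-.349),.028),('blade',(.506,-.239),.058),('gposttop',(.444,.354),.06),('wpost',(.48,.075),.06)]:
    print(nm,part('wrist',c,z),part('side',c,z))
E
```

```text
side g ctr [0.534  0.3332] size [0.116 0.158] yaw -14.7 post [0.4798 0.3474] dish [0.5881 0.319 ]
side w ctr [0.5692 0.0925] size [0.165 0.117] yaw 5.6 post [0.5135 0.087 ] dish [0.625 0.098]
scene g ctr [0.5164 0.3336] size [0.122 0.189] yaw -13.6 post [0.462  0.3467] dish [0.5709 0.3204]
scene w ctr [0.5347 0.0869] size [0.235 0.119] yaw 5.0 post [0.4789 0.082 ] dish [0.5905 0.0917]
wrist g ctr [0.4967 0.3418] size [0.118 0.228] yaw -13.6 post [0.4422 0.355 ] dish [0.5511 0.3287]
wrist w ctr [0.5365 0.0895] size [0.229 0.117] yaw 5.3 post [0.4808 0.0843] dish [0.5923 0.0946]
collar (array([ 0.5775, -0.0977]), 0.0241, 639, array([ 0.5646, -0.0902]), 34, np.float64(149.96811897299804)) (array([ 0.5787, -0.0971]), 0.023, 37, None, 0, None)
disc None None
blade (array([ 0.5099, -0.2407]), 0.0242, 453, array([ 0.5199, -0.2311]), 29, np.float64(44.248434247447214)) None
gposttop (array([0.4421, 0.3547]), 0.0116, 128, None, 0, None) (array([0.4432, 0.3553]), 0.0118, 34, None, 0, None)
wpost (array([0.4806, 0.0839]), 0.012, 232, None, 0, None) (array([0.4806, 0.0845]), 0.0123, 23, None, 0, None)
```

```bash
python3 go.py .5775,-.0977,.12,-80 .5775,-.0977,.006,-80  .5775,-.0977,.12,-80 .442,.355,.12,116.4 .442,.355,.012,116.4
```

```text
t 3.45 tcp [0.4596 0.0916 0.2184] yaw -80.0 q6 85.0 q1 5.0 open 0.0931 gf 0.0 F [ 0.1 -0.5 -0.4]
-> 0.5775 -0.0977 0.1200 yaw -80.0: twist z total 0.000 (0.0 rows) tiltfix [-0.0005  0.0006  0.    ] | slide after turn [0.333 0.828 0.394] (4.9 rows) q6~70 [mod 360]
-> 0.5775 -0.0977 0.0060 yaw -80.0: twist z total -0.000 (0.0 rows) tiltfix [0. 0. 0.] | slide after turn [0.    0.    0.456] (2.3 rows) q6~70 [mod 360]
-> 0.5775 -0.0977 0.1200 yaw -80.0: twist z total -0.000 (0.0 rows) tiltfix [0. 0. 0.] | slide after turn [ 0.     0.    -0.456] (2.3 rows) q6~70 [mod 360]
-> 0.4420 0.3550 0.1200 yaw 116.4: twist z total -3.273 (22.9 rows) tiltfix [ 0.  0. -0.] | slide after turn [-0.32   1.863  0.   ] (9.5 rows) q6~-78 [mod 360]
-> 0.4420 0.3550 0.0120 yaw 116.4: twist z total -0.000 (0.0 rows) tiltfix [0. 0. 0.] | slide after turn [0.    0.    0.432] (2.2 rows) q6~-78 [mod 360]
```

Request:
play_rows(slide=[[0.0475,0.1173,0.0563],[0.0475,0.1173,0.0563],[0.0475,0.1173,0.0563],[0.0475,0.1173,0.0563],[0.0475,0.1173,0.0563],[0.0475,0.1173,0.0563],[0.0475,0.1173,0.0563],[0,0,0]], twist=[[0,0,0],[0,0,0],[0,0,0],[0,0,0],[0,0,0],[0,0,0],[0,0,0],[0,0,0]])

```text
t: 4.25
tool_pos: [0.5773, -0.0974, 0.1174]
orientation: [-3.129, -0.274, 0.005]
force: [-1.2, 0.1, -0.1]
opening: 0.0933
gripper_force: 0.0
```

Request:
play_rows(slide=[[0,0,0.076],[0,0,0.076],[0,0,0.076],[0,0,0.076],[0,0,0.076],[0,0,0.076],[0,0,0],[0,0,0]], twist=[[0,0,0],[0,0,0],[0,0,0],[0,0,0],[0,0,0],[0,0,0],[0,0,0],[0,0,0]])

```text
t: 5.05
tool_pos: [0.5774, -0.0952, 0.0066]
orientation: [-3.129, -0.277, 0.001]
force: [0.1, -0.1, 0.6]
opening: 0.0929
gripper_force: 0.0
```

Request:
play_rows(slide=[[0,0,0],[0,0,0],[0,0,0],[0,0,0],[0,0,0],[0,0,0],[0,0,0],[0,0,0]], twist=[[0,0,0],[0,0,0],[0,0,0],[0,0,0],[0,0,0],[0,0,0],[0,0,0],[0,0,0]], fingers=1, force=25)

```text
t: 5.85
tool_pos: [0.5776, -0.097, 0.0061]
orientation: [3.13, 0.274, -0.0]
force: [0.5, -0.4, 0.9]
opening: 0.0461
gripper_force: 25.0
```

Request:
play_rows(slide=[[0,0,-0.114],[0,0,-0.114],[0,0,-0.114],[0,0,-0.114],[0,0,-0.114],[0,0,0],[0,0,0],[0,0,0]], twist=[[0,0,0],[0,0,0],[0,0,0],[0,0,0],[0,0,0],[0,0,0],[0,0,0],[0,0,0]])

```text
t: 6.65
tool_pos: [0.5765, -0.0966, 0.1467]
orientation: [-3.129, -0.274, 0.004]
force: [-0.3, 0.4, -1.6]
opening: 0.046
gripper_force: 25.0
```

```bash
python3 - <<'E'
from tray import *
im,d,c=grab('wrist')
cv2.imwrite('pics/w2.png',im[100:400,80:560,::-1])
from go import go
go((.577,-.098,.148,-80))
E
```

```text
t 6.7 tcp [ 0.5763 -0.0966  0.1464] yaw -80.0 q6 65.5 q1 -14.5 open 0.0456 gf 25.0 F [-0.1  0.1 -0.6]
-> 0.5770 -0.0980 0.1480 yaw -80: twist z total -0.000 (0.0 rows) tiltfix [-0.0013  0.0029  0.    ] | slide after turn [ 0.002  0.006 -0.006] (0.0 rows) q6~70 [mod 360]
```

View pics/w2.png

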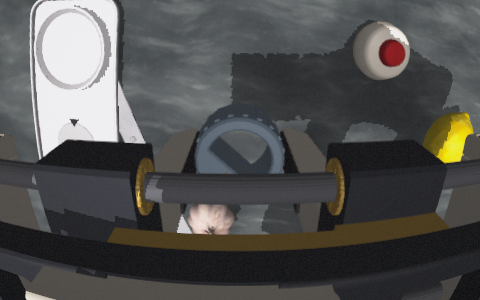

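Request:
play_rows(slide=[[0,0,0],[0,0,0],[0,0,0],[0,0,0],[0,0,0],[0,0,0],[0,0,0],[0,0,0]], twist=[[0,0,-0.142],[0,0,-0.142],[0,0,-0.142],[0,0,-0.142],[0,0,-0.142],[0,0,-0.142],[0,0,-0.142],[0,0,-0.142]])

```text
t: 7.5
tool_pos: [0.5766, -0.0966, 0.1466]
orientation: [-2.431, -1.986, 0.003]
force: [-0.4, 0.5, -1.4]
opening: 0.0461
gripper_force: 25.0
```

Request:
play_rows(slide=[[0,0,0],[0,0,0],[0,0,0],[0,0,0],[0,0,0],[0,0,0],[0,0,0],[0,0,0]], twist=[[0,0,-0.142],[0,0,-0.142],[0,0,-0.142],[0,0,-0.142],[0,0,-0.142],[0,0,-0.142],[0,0,-0.142],[0,0,-0.142]])

```text
t: 8.3
tool_pos: [0.5765, -0.0966, 0.1466]
orientation: [-0.9, -3.007, 0.0]
force: [0.3, -0.3, -1.0]
opening: 0.046
gripper_force: 25.0
```

Request:
play_rows(slide=[[0,0,0],[0,0,0],[0,0,0],[0,0,0],[0,0,0],[0,0,0],[0,0,0],[-0.032,0.186,0]], twist=[[0,0,-0.142],[0,0,-0.142],[0,0,-0.142],[0,0,-0.142],[0,0,-0.142],[0,0,-0.142],[0,0,-0.142],[0,0,0]])

```text
t: 9.1
tool_pos: [0.5644, -0.0549, 0.1469]
orientation: [0.711, -3.058, 0.002]
force: [0.1, 0.8, -0.4]
opening: 0.0464
gripper_force: 25.0
```

Request:
play_rows(slide=[[-0.032,0.186,0],[-0.032,0.186,0],[-0.032,0.186,0],[-0.032,0.186,0],[-0.032,0.186,0],[-0.032,0.186,0],[-0.032,0.186,0],[-0.032,0.186,0]], twist=[[0,0,0],[0,0,0],[0,0,0],[0,0,0],[0,0,0],[0,0,0],[0,0,0],[0,0,0]])

```text
t: 9.9
tool_pos: [0.4574, 0.3122, 0.147]
orientation: [0.705, -3.059, 0.001]
force: [0.4, 0.2, -0.8]
opening: 0.0459
gripper_force: 25.0
```

Request:
play_rows(slide=[[-0.032,0.186,0],[0,0,0.06],[0,0,0.06],[0,0,0.06],[0,0,0],[0,0,0],[0,0,0],[0,0,0]], twist=[[0,0,0],[0,0,0],[0,0,0],[0,0,0],[0,0,0],[0,0,0],[0,0,0],[0,0,0]])

```text
t: 10.7
tool_pos: [0.4469, 0.3561, 0.1046]
orientation: [-0.704, 3.06, 0.001]
force: [0.4, -0.2, -0.7]
opening: 0.0458
gripper_force: 25.0
```

```bash
python3 - <<'E'
from tray import *
im,d,c=grab('wrist')
cv2.imwrite('pics/w3.png',im[60:300,160:480,::-1])
for nm,cc in(('held top',(.442,.355)),):
    P=cloud('wrist'); p=P[(np.hypot(P[...,0]-.442,P[...,1]-.355)<.035)&(d>0)]
    print(np.histogram(p[:,2],bins=np.arange(0,.2,.01)))
    print(part('wrist',(.442,.355),.127))
from go import go
go((.442,.355,.012,116.4))
E
```

```text
(array([2834,   63,   76,   76,   93,  339,   13,    0,    0,    1,  665,
       1102, 3110,  812,  574,  603,  268,  345,  503]), array([0.  , 0.01, 0.02, 0.03, 0.04, 0.05, 0.06, 0.07, 0.08, 0.09, 0.1 ,
       0.11, 0.12, 0.13, 0.14, 0.15, 0.16, 0.17, 0.18, 0.19]))
(array([0.4385, 0.3533]), 0.0298, 2947, array([0.4482, 0.4201]), 17, np.float64(81.75716864344818))
t 10.75 tcp [0.4468 0.3562 0.1046] yaw 115.9 q6 -82.5 q1 33.4 open 0.0462 gf 25.0 F [-0.6  0.8 -1.7]
-> 0.4420 0.3550 0.0120 yaw 116.4: twist z total -0.008 (0.1 rows) tiltfix [ 0.0002  0.0016 -0.    ] | slide after turn [0.019 0.004 0.37 ] (1.9 rows) q6~-78 [mod 360]
```

View pics/w3.png

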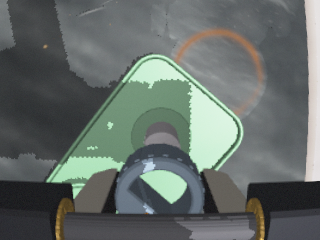

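Request:
play_rows(slide=[[0.019,0.004,0],[0,0,0.04],[0,0,0.04],[0,0,0.04],[0,0,0.04],[0,0,0.04],[0,0,0],[0,0,0]], twist=[[0,0,-0.008],[0,0,0],[0,0,0],[0,0,0],[0,0,0],[0,0,0],[0,0,0],[0,0,0]])

```text
t: 11.55
tool_pos: [0.4411, 0.3549, 0.0532]
orientation: [0.718, -3.058, 0.001]
force: [1.4, -0.1, -1.5]
opening: 0.0461
gripper_force: 25.0
```

Request:
play_rows(slide=[[0,0,0.03],[0,0,0.03],[0,0,0.03],[0,0,0.03],[0,0,0.025],[0,0,0],[0,0,0],[0,0,0]], twist=[[0,0,0],[0,0,0],[0,0,0],[0,0,0],[0,0,0],[0,0,0],[0,0,0],[0,0,0]])

```text
t: 12.35
tool_pos: [0.4413, 0.3552, 0.0176]
orientation: [0.718, -3.058, -0.0]
force: [-0.6, 0.9, -0.2]
opening: 0.0465
gripper_force: 25.0
```

Request:
play_rows(slide=[[0,0,0.01],[0,0,0.012],[0,0,0],[0,0,0],[0,0,0],[0,0,0],[0,0,0],[0,0,0]], twist=[[0,0,0],[0,0,0],[0,0,0],[0,0,0],[0,0,0],[0,0,0],[0,0,0],[0,0,0]])

```text
t: 13.15
tool_pos: [0.4415, 0.3553, 0.0121]
orientation: [-0.718, 3.058, 0.0]
force: [-0.3, 1.5, 2.3]
opening: 0.0458
gripper_force: 25.0
```

Request:
play_rows(slide=[[0,0,0],[0,0,0],[0,0,0],[0,0,0],[0,0,-0.04],[0,0,-0.08],[0,0,-0.1],[0,0,-0.16]], twist=[[0,0,0],[0,0,0],[0,0,0],[0,0,0],[0,0,0],[0,0,0],[0,0,0],[0,0,0]], fingers=-0.4)

```text
t: 13.95
tool_pos: [0.4397, 0.3539, 0.1061]
orientation: [0.717, -3.054, 0.002]
force: [0.6, 0.1, 0.6]
opening: 0.0648
gripper_force: 0.0
```

```bash
python3 - <<'E'
from tray import *
grab('wrist');grab('side')
for z in (.036,.042,.05):
    print(z,part('side',(.442,.355),z),part('wrist',(.442,.355),z))
from go import go
go((.442,.355,.012,116.4))
E
```

```text
0.036 None (array([0.4428, 0.3557]), 0.0231, 166, array([0.4663, 0.3541]), 93, np.float64(-3.8166307778520983))
0.042 None (array([0.4467, 0.3577]), 0.0242, 657, array([0.4643, 0.3534]), 93, np.float64(-13.796759328998746))
0.05 None (array([0.4465, 0.3575]), 0.0229, 944, array([0.4616, 0.3525]), 93, np.float64(-18.544545352501473))
t 14.05 tcp [0.4448 0.3574 0.1141] yaw 116.4 q6 -82.8 q1 33.6 open 0.065 gf 0.0 F [0.7 0.2 1.1]
-> 0.4420 0.3550 0.0120 yaw 116.4: twist z total 0.001 (0.0 rows) tiltfix [ 0.0012  0.0098 -0.    ] | slide after turn [ 0.014 -0.004  0.409] (2.0 rows) q6~-78 [mod 360]
```

```bash
python3 - <<'E'
from tray import *
im,d,c=grab('wrist')
cv2.imwrite('pics/w4.png',cv2.resize(im[60:260,200:440,::-1],None,fx=2,fy=2))
P=cloud('wrist'); p=P[(np.hypot(P[...,0]-.442,P[...,1]-.355)<.03)&(d>0)]
print(np.histogram(p[:,2],bins=np.arange(0,.08,.004)))
for z in (.036,.042):print(part('wrist',(.442,.355),z))
from go import go
go((.507,-.0239,.15,116.4))
E
```

```text
(array([ 120,  608,   35,   48,   49,   78,   71,  145, 1306,   37,   33,
         48,  195,  190,  216,  136,    0,    0,    0]), array([0.   , 0.004, 0.008, 0.012, 0.016, 0.02 , 0.024, 0.028, 0.032,
       0.036, 0.04 , 0.044, 0.048, 0.052, 0.056, 0.06 , 0.064, 0.068,
       0.072, 0.076]))
(array([0.4405, 0.3537]), 0.0234, 1343, array([0.4559, 0.3487]), 91, np.float64(-17.846522810446007))
(array([0.4361, 0.3513]), 0.0131, 74, array([0.4541, 0.3481]), 91, np.float64(-9.851145978288546))
t 14.1 tcp [0.4437 0.3567 0.1115] yaw 116.4 q6 -82.8 q1 33.6 open 0.0651 gf 0.0 F [ 0.2 -0.2 -0.6]
-> 0.5070 -0.0239 0.1500 yaw 116.4: twist z total 0.001 (0.0 rows) tiltfix [ 0.0009  0.0071 -0.    ] | slide after turn [ 0.45  -1.476 -0.154] (7.8 rows) q6~-119 [mod 360]
```

View pics/w4.png

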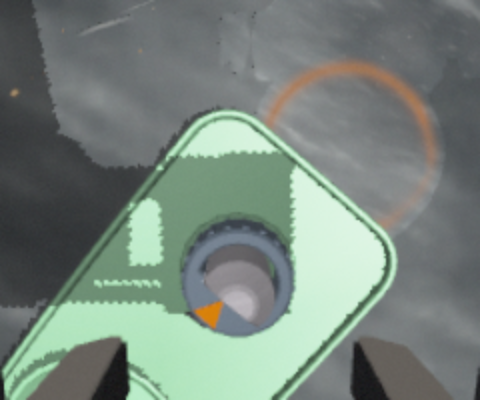

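```bash
python3 go.py .455,-.39,.2,47 .4166,-.3487,.2,47
```

```text
t 14.1 tcp [0.4437 0.3567 0.1115] yaw 116.4 q6 -82.8 q1 33.6 open 0.0651 gf 0.0 F [ 0.2 -0.2 -0.6]
-> 0.4550 -0.3900 0.2000 yaw 47.0: twist z total 1.157 (8.1 rows) tiltfix [ 0.0009  0.0071 -0.    ] | slide after turn [-2.07  -2.154 -0.354] (15.0 rows) q6~-88 [mod 360]
-> 0.4166 -0.3487 0.2000 yaw 47.0: twist z total -0.000 (0.0 rows) tiltfix [0. 0. 0.] | slide after turn [0.225 0.016 0.   ] (1.1 rows) q6~-87 [mod 360]
```

Request:
play_rows(slide=[[0,0,-0.1],[0,0,-0.1],[0,0,-0.1],[0,0,-0.054],[0,0,0],[0,0,0],[0,0,0],[0,0,0]], twist=[[0,0,0.14],[0,0,0.14],[0,0,0.14],[0,0,0.14],[0,0,0.14],[0,0,0.14],[0,0,0.14],[0,0,0.14]], fingers=-0.9)

```text
t: 14.9
tool_pos: [0.4408, 0.3547, 0.1944]
orientation: [-1.103, -2.941, 0.002]
force: [-0.3, 0.7, 0.3]
opening: 0.0884
gripper_force: 0.0
```

Request:
play_rows(slide=[[0,0,0],[-0.13,-0.135,0],[-0.13,-0.135,0],[-0.13,-0.135,0],[-0.13,-0.135,0],[-0.13,-0.135,0],[-0.13,-0.135,0],[-0.13,-0.135,0]], twist=[[0,0,0.037],[0,0,0],[0,0,0],[0,0,0],[0,0,0],[0,0,0],[0,0,0],[0,0,0]])

```text
t: 15.7
tool_pos: [0.4458, 0.0254, 0.1947]
orientation: [-1.15, -2.923, 0.0]
force: [0.7, 0.5, 0.9]
opening: 0.0883
gripper_force: 0.0
```

Request:
play_rows(slide=[[-0.13,-0.135,0],[-0.13,-0.135,0],[-0.13,-0.135,0],[-0.13,-0.135,0],[-0.13,-0.135,0],[-0.13,-0.135,0],[-0.13,-0.135,0],[-0.13,-0.135,0]], twist=[[0,0,0],[0,0,0],[0,0,0],[0,0,0],[0,0,0],[0,0,0],[0,0,0],[0,0,0]])

```text
t: 16.5
tool_pos: [0.452, -0.3493, 0.1945]
orientation: [-1.151, -2.922, -0.001]
force: [0.2, 0.8, 0.9]
opening: 0.0882
gripper_force: 0.0
```

Request:
play_rows(slide=[[-0.1,-0.12,0],[0,0,0],[0,0,0],[0,0,0],[0,0,0],[0,0,0],[0,0,0],[0,0,0]], twist=[[0,0,0],[0,0,0],[0,0,0],[0,0,0],[0,0,0],[0,0,0],[0,0,0],[0,0,0]])

```text
t: 17.3
tool_pos: [0.4508, -0.3862, 0.1956]
orientation: [1.15, 2.923, -0.0]
force: [0.1, 0.7, 0.1]
opening: 0.0883
gripper_force: 0.0
```

```bash
python3 - <<'E'
from tray import *
im,d,c=grab('wrist')
cv2.imwrite('pics/w5.png',im[:,:,::-1])
for nm,cc,z in [('disc',(.416,-.349),.028),('blade',(.508,-.24),.058)]: print(nm,part('wrist',cc,z))
from go import go
go((.4166,-.3487,.1,47))
E
```

```text
disc (array([ 0.4179, -0.3548]), 0.0234, 883, None, 0, None)
blade (array([ 0.5098, -0.244 ]), 0.0242, 916, array([ 0.5189, -0.2309]), 19, np.float64(55.377530525269584))
t 17.35 tcp [ 0.4508 -0.3864  0.1955] yaw 47.0 q6 -92.6 q1 -45.5 open 0.0881 gf 0.0 F [-0.1 -0.3 -0.7]
-> 0.4166 -0.3487 0.1000 yaw 47: twist z total 0.001 (0.0 rows) tiltfix [-0.      0.0003  0.    ] | slide after turn [0.203 0.017 0.382] (2.2 rows) q6~-87 [mod 360]
```

View pics/w5.png

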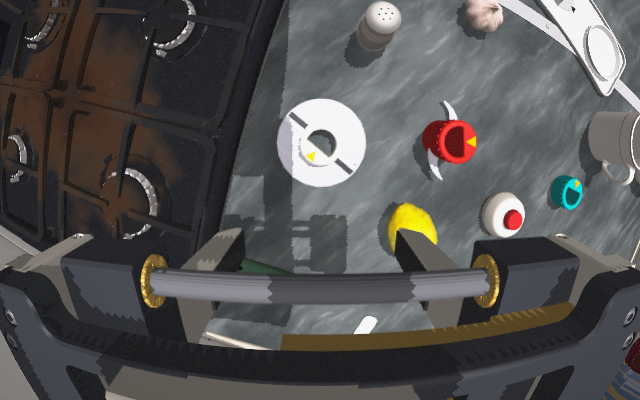

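```bash
python3 - <<'E'
from tray import *
im,d,T,k=load('wrist'); hsv=cv2.cvtColor(im,cv2.COLOR_RGB2HSV)
def rays(m,z): return np.array([plane('wrist',u,v,z)[:2] for v,u in np.argwhere(m)],np.float32)
def box(m,u0,u1,v0,v1):
    q=np.zeros_like(m); q[v0:v1,u0:u1]=m[v0:v1,u0:u1]; return q
w=box((hsv[...,0]>15)&(hsv[...,0]<36)&(hsv[...,1]>120),295,330,140,170); ow=rays(w,.028).mean(0); print('wedge',w.sum(),ow)
P=cloud('wrist')
m=box((hsv[...,1]<40)&(hsv[...,2]>190),270,372,92,192)
print('disc outline',cv2.minEnclosingCircle(rays(m&(P[...,2]<.012),.003)))
h=box(P[...,2]>.018,290,350,115,180); print('hub top',h.sum(),cv2.minEnclosingCircle(rays(h,.028)),P[h][:,2].max())
c=cv2.minEnclosingCircle(rays(m&(P[...,2]<.012),.003))[0]
print('yaw',np.degrees(np.arctan2(*(ow-c)[::-1])))
w=box((hsv[...,0]>15)&(hsv[...,0]<36)&(hsv[...,1]>120),462,482,130,155); ob=rays(w,.058).mean(0)
r=box((abs(hsv[...,0].astype(int)-90)>75)&(hsv[...,1]>120)&(P[...,2]>.053),415,485,110,170); cb=cv2.minEnclosingCircle(rays(r,.058)); print('blade',cb,ob,np.degrees(np.arctan2(*(ob-cb[0])[::-1])))
l=box((hsv[...,0]>22)&(hsv[...,0]<36)&(hsv[...,1]>100),375,445,195,260); print('lemon',cv2.minAreaRect(rays(l,.029)))
E
```

```text
wedge 46 [ 0.42010665 -0.37130195]
disc outline ((0.4179792106151581, -0.35444435477256775), 0.05210819095373154)
hub top 922 ((0.42110902070999146, -0.36190932989120483), 0.03956753388047218) 0.36275794017920016
yaw -82.80726175528685
blade ((0.5033451914787292, -0.2500227093696594), 0.03134949877858162) [ 0.5205805  -0.23034617] 48.78389207884268
lemon ((0.5583357214927673, -0.3396432399749756), (0.06191958114504814, 0.05932116135954857), 56.69213104248047)
```

Request:
play_rows(slide=[[0.092,0.002,0],[0.091,0.002,0.1],[0,0,0.1],[0,0,0.1],[0,0,0.1],[0,0,0.1],[0,0,0],[0,0,0]], twist=[[0,0,0],[0,0,0],[0,0,0],[0,0,0],[0,0,0],[0,0,0],[0,0,0],[0,0,0]])

```text
t: 18.15
tool_pos: [0.4176, -0.3545, 0.0705]
orientation: [-1.151, -2.922, -0.001]
force: [-0.3, -1.1, 0.2]
opening: 0.088
gripper_force: 0.0
```

Request:
play_rows(slide=[[0,0,0.06],[0,0,0.06],[0,0,0.06],[0,0,0.04],[0,0,0.03],[0,0,0],[0,0,0],[0,0,0]], twist=[[0,0,0],[0,0,0],[0,0,0],[0,0,0],[0,0,0],[0,0,0],[0,0,0],[0,0,0]])

```text
t: 18.95
tool_pos: [0.4182, -0.3552, 0.0086]
orientation: [1.151, 2.922, -0.001]
force: [0.7, 0.3, -0.6]
opening: 0.0884
gripper_force: 0.0
```

Request:
play_rows(slide=[[0,0,0],[0,0,0],[0,0,0],[0,0,0],[0,0,0],[0,0,0],[0,0,0],[0,0,0]], twist=[[0,0,0],[0,0,0],[0,0,0],[0,0,0],[0,0,0],[0,0,0],[0,0,0],[0,0,0]], fingers=1, force=30)

```text
t: 19.75
tool_pos: [0.4178, -0.3548, 0.0079]
orientation: [1.151, 2.923, -0.0]
force: [0.7, -0.0, -0.4]
opening: 0.0447
gripper_force: 28.7
```

Request:
play_rows(slide=[[0,0,-0.08],[0,0,-0.12],[0,0,-0.14],[0,0,-0.14],[0,0,-0.12],[0,0,0],[0,0,0],[0,0,0]], twist=[[0,0,0],[0,0,0],[0,0,0],[0,0,0],[0,0,0],[0,0,0],[0,0,0],[0,0,0]])

```text
t: 20.55
tool_pos: [0.4169, -0.3539, 0.1558]
orientation: [-1.15, -2.92, -0.002]
force: [-0.2, -0.5, -2.3]
opening: 0.0446
gripper_force: 28.7
```

```bash
python3 - <<'E'
from tray import *
from go import go
grab('scene','sc2')
go((.442,.355,.16,116.4),(.442,.355,.044,116.4))
E
```

```text
t 20.6 tcp [ 0.4168 -0.3537  0.1555] yaw 47.0 q6 -92.7 q1 -45.7 open 0.0445 gf 28.7 F [ 0.4 -0.5 -1.9]
-> 0.4420 0.3550 0.1600 yaw 116.4: twist z total -1.156 (8.1 rows) tiltfix [ 0.0001 -0.0036  0.    ] | slide after turn [-1.351  2.494 -0.018] (14.2 rows) q6~-78 [mod 360]
-> 0.4420 0.3550 0.0440 yaw 116.4: twist z total -0.000 (0.0 rows) tiltfix [0. 0. 0.] | slide after turn [0.    0.    0.464] (2.3 rows) q6~-78 [mod 360]
```

Request:
play_rows(slide=[[0,0,0],[0,0,0],[0,0,0],[0,0,0],[0,0,0],[0,0,0],[0,0,0],[0,0,0]], twist=[[0,0,-0.1285],[0,0,-0.1285],[0,0,-0.1285],[0,0,-0.1285],[0,0,-0.1285],[0,0,-0.1285],[0,0,-0.1285],[0,0,-0.1285]])

```text
t: 21.4
tool_pos: [0.4223, -0.3486, 0.1556]
orientation: [0.489, -3.092, 0.006]
force: [1.0, -0.8, -1.5]
opening: 0.0446
gripper_force: 30.8
```

Request:
play_rows(slide=[[0,0,0],[-0.05,0.1,0],[-0.09,0.166,0],[-0.09,0.166,0],[-0.09,0.166,0],[-0.09,0.166,0],[-0.09,0.166,0],[-0.09,0.166,0]], twist=[[0,0,-0.1285],[0,0,0],[0,0,0],[0,0,0],[0,0,0],[0,0,0],[0,0,0],[0,0,0]])

```text
t: 22.2
tool_pos: [0.4702, -0.0141, 0.1418]
orientation: [0.617, -3.039, 0.047]
force: [1.4, -0.9, -1.8]
opening: 0.0442
gripper_force: 30.7
```

Request:
play_rows(slide=[[-0.09,0.166,0],[-0.09,0.166,0],[-0.09,0.166,0],[-0.09,0.166,0],[-0.09,0.166,0],[-0.09,0.166,0],[-0.09,0.166,0],[-0.09,0.166,0]], twist=[[0,0,0],[0,0,0],[0,0,0],[0,0,0],[0,0,0],[0,0,0],[0,0,0],[0,0,0]])

```text
t: 23.0
tool_pos: [0.5061, 0.361, 0.1258]
orientation: [0.618, -3.038, 0.05]
force: [2.1, 0.4, -0.4]
opening: 0.0447
gripper_force: 30.7
```

Request:
play_rows(slide=[[-0.041,0.07,0],[0,0,0],[0,0,0],[0,0,0.06],[0,0,0.06],[0,0,0],[0,0,0],[0,0,0]], twist=[[0,0,0],[0,0,0],[0,0,0],[0,0,0],[0,0,0],[0,0,0],[0,0,0],[0,0,0]])

```text
t: 23.8
tool_pos: [0.5092, 0.3782, 0.0977]
orientation: [0.617, -3.041, 0.048]
force: [0.1, -0.6, -1.0]
opening: 0.0444
gripper_force: 30.7
```

```bash
python3 - <<'E'
from tray import *
from go import go
im,d,c=grab('wrist'); cv2.imwrite('pics/w6.png',im[60:380,120:520,::-1])
s=grab('side')[0]; cv2.imwrite('pics/s6.png',cv2.resize(s[250:370,220:380,::-1],None,fx=4,fy=4))
go((.442,.355,.044,116.4))
E
```

```text
t 23.9 tcp [0.5095 0.3786 0.0982] yaw 113.0 q6 -80.3 q1 32.5 open 0.0443 gf 30.7 F [-0.7  0.4 -2.1]
-> 0.4420 0.3550 0.0440 yaw 116.4: twist z total -0.057 (0.4 rows) tiltfix [-0.0215 -0.0404 -0.0005] | slide after turn [0.284 0.035 0.217] (1.8 rows) q6~-78 [mod 360]
```

View pics/w6.png

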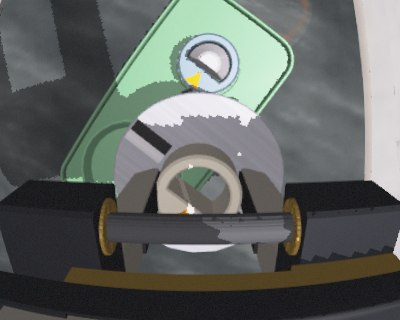

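Request:
play_rows(slide=[[0,0,0],[0,0,0],[0.071,0.009,0],[0.071,0.009,0],[0.071,0.009,0],[0.071,0.009,0],[0,0,0],[0,0,0]], twist=[[-0.0215,-0.0404,0],[0,0,-0.057],[0,0,0],[0,0,0],[0,0,0],[0,0,0],[0,0,0],[0,0,0]])

```text
t: 24.7
tool_pos: [0.442, 0.3554, 0.0983]
orientation: [-0.718, 3.058, 0.0]
force: [0.5, 0.8, -1.9]
opening: 0.0446
gripper_force: 30.7
```

```bash
python3 - <<'E'
from tray import *
from go import go
im,d,c=grab('wrist'); s=robot.read_state()
P=cloud('wrist'); z=s['tool_pos'][2]
m=(np.hypot(P[...,0]-.442,P[...,1]-.355)<.06)&(d>0)&(P[...,2]>z-.012)&(P[...,2]<z+.001)
p=P[m]; A=np.c_[p[:,:2]-[.442,.355],np.ones(len(p))]; print('plane',np.linalg.lstsq(A,p[:,2],rcond=None)[0],len(p))
print('disc',cv2.minEnclosingCircle(p[:,:2].astype(np.float32)))
im2=load('wrist')[0]; hsv=cv2.cvtColor(im2,cv2.COLOR_RGB2HSV)
w=(hsv[...,0]>10)&(hsv[...,0]<36)&(hsv[...,1]>130)&(hsv[...,2]>150)&(abs(P[...,2]-z-.02)<.02)&(np.hypot(P[...,0]-.442,P[...,1]-.355)<.03)
print('wedge',w.sum(),P[w].mean(0))
go((.442,.355,.044,116.4))
E
```

```text
plane [ 0.00585796 -0.00152405  0.09448059] 10331
disc ((0.44272276759147644, 0.35415923595428467), 0.05223593860864639)
wedge 17 [0.45317909 0.35144715 0.11970108]
t 24.75 tcp [0.4423 0.3555 0.0982] yaw 116.4 q6 -82.8 q1 33.6 open 0.0443 gf 30.7 F [ 0.8 -0.6 -0.3]
-> 0.4420 0.3550 0.0440 yaw 116.4: twist z total -0.000 (0.0 rows) tiltfix [-0.0001  0.0004  0.    ] | slide after turn [ 0.002 -0.001  0.217] (1.1 rows) q6~-78 [mod 360]
```

Request:
play_rows(slide=[[0,0,0.03],[0,0,0.03],[0,0,0.03],[0,0,0.03],[0,0,0.02],[0,0,0.02],[0,0,0],[0,0,0]], twist=[[0,0,0],[0,0,0],[0,0,0],[0,0,0],[0,0,0],[0,0,0],[0,0,0],[0,0,0]])

```text
t: 25.55
tool_pos: [0.4413, 0.355, 0.0574]
orientation: [0.717, -3.057, 0.001]
force: [0.2, 0.9, -0.5]
opening: 0.0446
gripper_force: 30.7
```

Request:
play_rows(slide=[[0,0,0.016],[0,0,0.016],[0,0,0.016],[0,0,0.009],[0,0,0],[0,0,0],[0,0,0],[0,0,0]], twist=[[0,0,0],[0,0,0],[0,0,0],[0,0,0],[0,0,0],[0,0,0],[0,0,0],[0,0,0]])

```text
t: 26.35
tool_pos: [0.4414, 0.3551, 0.0434]
orientation: [0.717, -3.058, 0.001]
force: [-1.5, -1.0, 3.7]
opening: 0.0444
gripper_force: 30.7
```

Request:
play_rows(slide=[[0,0,0],[0,0,0],[0,0,0],[0,0,0],[0,0,-0.06],[0,0,-0.1],[0,0,-0.14],[0,0,-0.16]], twist=[[0,0,0],[0,0,0],[0,0,0],[0,0,0],[0,0,0],[0,0,0],[0,0,0],[0,0,0]], fingers=-0.4)

```text
t: 27.15
tool_pos: [0.4407, 0.3546, 0.1594]
orientation: [0.717, -3.056, 0.002]
force: [1.0, -0.6, 0.9]
opening: 0.0654
gripper_force: 0.0
```

Request:
play_rows(slide=[[0,0,-0.16],[0,0,0],[0,0,0],[0,0,0],[0,0,0],[0,0,0],[0,0,0],[0,0,0]], twist=[[0,0,0],[0,0,0],[0,0,0],[0,0,0],[0,0,0],[0,0,0],[0,0,0],[0,0,0]])

```text
t: 27.95
tool_pos: [0.4412, 0.3549, 0.1976]
orientation: [0.717, -3.056, 0.001]
force: [-0.6, 0.5, 0.5]
opening: 0.0651
gripper_force: 0.0
```

```bash
python3 - <<'E'
from tray import *
from go import go
im,d,c=grab('wrist'); P=cloud('wrist')
m=(np.hypot(P[...,0]-.442,P[...,1]-.355)<.062)&(d>0)&(P[...,2]>.03)&(P[...,2]<.044)
p=P[m]; A=np.c_[p[:,:2]-[.442,.355],np.ones(len(p))]; print('plane',np.linalg.lstsq(A,p[:,2],rcond=None)[0],len(p))
print('disc',cv2.minEnclosingCircle(p[:,:2].astype(np.float32)))
go((.553,-.283,.2,47))
E
```

```text
plane [ 0.00406794 -0.00122311  0.04003385] 5369
disc ((0.4419132173061371, 0.35366302728652954), 0.05261148512363434)
t 28.0 tcp [0.4413 0.355  0.1978] yaw 116.4 q6 -82.8 q1 33.6 open 0.0647 gf 0.0 F [ 0.5 -0.4 -0.7]
-> 0.5530 -0.2830 0.2000 yaw 47: twist z total 1.157 (8.1 rows) tiltfix [-0.0003 -0.0019 -0.    ] | slide after turn [-2.067 -1.562 -0.009] (13.0 rows) q6~-74 [mod 360]
```

Request:
play_rows(slide=[[0,0,0],[0,0,0],[0,0,0],[0,0,0],[0,0,0],[0,0,0],[0,0,0],[0,0,0]], twist=[[0,0,0.1285],[0,0,0.1285],[0,0,0.1285],[0,0,0.1285],[0,0,0.1285],[0,0,0.1285],[0,0,0.1285],[0,0,0.1285]], fingers=-0.9)

```text
t: 28.8
tool_pos: [0.4414, 0.3551, 0.1981]
orientation: [-0.96, -2.99, 0.002]
force: [-0.2, -0.7, -0.5]
opening: 0.0884
gripper_force: 0.0
```

Request:
play_rows(slide=[[0,0,0],[-0.1476,-0.1116,0],[-0.1476,-0.1116,0],[-0.1476,-0.1116,0],[-0.1476,-0.1116,0],[-0.1476,-0.1116,0],[-0.1476,-0.1116,0],[-0.1476,-0.1116,0]], twist=[[0,0,0.1285],[0,0,0],[0,0,0],[0,0,0],[0,0,0],[0,0,0],[0,0,0],[0,0,0]])

```text
t: 29.6
tool_pos: [0.4973, 0.0342, 0.1986]
orientation: [-1.151, -2.923, 0.001]
force: [0.8, 0.9, 0.0]
opening: 0.0882
gripper_force: 0.0
```

Request:
play_rows(slide=[[-0.1476,-0.1116,0],[-0.1476,-0.1116,0],[-0.1476,-0.1116,0],[-0.1476,-0.1116,0],[-0.1476,-0.1116,0],[-0.1476,-0.1116,0],[-0.1476,-0.1116,0],[0,0,0]], twist=[[0,0,0],[0,0,0],[0,0,0],[0,0,0],[0,0,0],[0,0,0],[0,0,0],[0,0,0]])

```text
t: 30.4
tool_pos: [0.5524, -0.2883, 0.1974]
orientation: [-1.158, -2.919, 0.004]
force: [0.7, 1.0, -0.4]
opening: 0.0879
gripper_force: 0.0
```

Request:
play_rows(slide=[[0,0,0],[0,0,0],[0,0,0],[0,0,0],[0,0,0],[0,0,0],[0,0,0],[0,0,0]], twist=[[0,0,0],[0,0,0],[0,0,0],[0,0,0],[0,0,0],[0,0,0],[0,0,0],[0,0,0]])

```text
t: 31.2
tool_pos: [0.553, -0.2828, 0.1985]
orientation: [-1.151, -2.922, 0.002]
force: [-0.3, 0.3, 0.2]
opening: 0.0885
gripper_force: 0.0
```

```bash
python3 - <<'E'
from tray import *
from go import go
im,d,c=grab('wrist'); P=cloud('wrist'); hsv=cv2.cvtColor(im,cv2.COLOR_RGB2HSV)
near=np.hypot(P[...,0]-.51,P[...,1]+.242)<.04
r=near&(P[...,2]>.054)&(P[...,2]<.064)&(d>0)
pts=np.array([plane('wrist',u,v,.058)[:2] for v,u in np.argwhere(r)],np.float32); cc,R=cv2.minEnclosingCircle(pts)
w=r&(hsv[...,0]>12)&(hsv[...,0]<36)&(hsv[...,1]>120)
o=np.array([plane('wrist',u,v,.058)[:2] for v,u in np.argwhere(w)]).mean(0)
print('blade',cc,R,'wedge',w.sum(),o,np.hypot(*(o-cc)),np.degrees(np.arctan2(*(o-cc)[::-1])))
k=(np.hypot(P[...,0]-.51,P[...,1]+.242)<.06)&(P[...,2]>.003)&(P[...,2]<.04)&(hsv[...,1]<60)
print('knives',cv2.minAreaRect(P[k][:,:2].astype(np.float32)),k.sum())
l=(hsv[...,0]>22)&(hsv[...,0]<36)&(hsv[...,1]>100)&(np.hypot(P[...,0]-.565,P[...,1]+.345)<.06)
q=P[l&(P[...,2]>.03)]; print('lemon',cv2.minAreaRect(q[:,:2].astype(np.float32)),q[q[:,2]>.056].mean(0), np.linalg.eigh(np.cov(q[:,:2].T)))
cv2.imwrite('pics/w7.png',im[:,:,::-1])
go((.5098,-.242,.028,47))
E
```

```text
blade (0.5097434520721436, -0.24319003522396088) 0.024119453504681587 wedge 98 [ 0.52019941 -0.23059484] 0.01636966753295103 50.30209006050891
knives ((0.5087419748306274, -0.24097877740859985), (0.09759240597486496, 0.10556954145431519), 16.430721282958984) 403
lemon ((0.5652121901512146, -0.34510305523872375), (0.06618360430002213, 0.061831116676330566), 21.52558135986328) [ 0.56606004 -0.3465098   0.05777223] EighResult(eigenvalues=array([0.00017685, 0.00032126]), eigenvectors=array([[-0.26460138, -0.96435787],
       [-0.96435787,  0.26460138]]))
t 31.25 tcp [ 0.553  -0.2829  0.1985] yaw 47.0 q6 -78.8 q1 -31.8 open 0.0881 gf 0.0 F [ 0.5  0.1 -0.1]
-> 0.5098 -0.2420 0.0280 yaw 47: twist z total 0.000 (0.0 rows) tiltfix [-0.0013 -0.0003 -0.    ] | slide after turn [0.238 0.002 0.682] (3.6 rows) q6~-72 [mod 360]
```

View pics/w7.png

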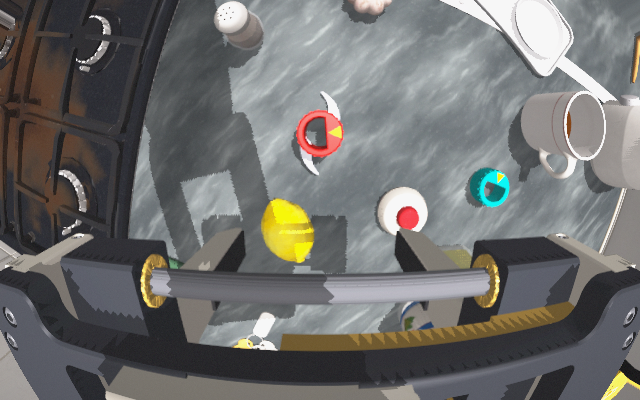

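Request:
play_rows(slide=[[0.08,0,0],[0.08,0,0],[0.076,0,0.1],[0,0,0.1],[0,0,0.1],[0,0,0.1],[0,0,0],[0,0,0]], twist=[[0,0,0],[0,0,0],[0,0,0],[0,0,0],[0,0,0],[0,0,0],[0,0,0],[0,0,0]])

```text
t: 32.05
tool_pos: [0.5095, -0.2427, 0.0987]
orientation: [-1.151, -2.921, 0.002]
force: [-0.4, 0.4, 1.0]
opening: 0.0884
gripper_force: 0.0
```

Request:
play_rows(slide=[[0,0,0.06],[0,0,0.06],[0,0,0.06],[0,0,0.06],[0,0,0.034],[0,0,0],[0,0,0],[0,0,0]], twist=[[0,0,0],[0,0,0],[0,0,0],[0,0,0],[0,0,0],[0,0,0],[0,0,0],[0,0,0]])

```text
t: 32.85
tool_pos: [0.5102, -0.2432, 0.0308]
orientation: [1.151, 2.923, -0.002]
force: [0.1, 0.4, -0.2]
opening: 0.0884
gripper_force: 0.0
```

Request:
play_rows(slide=[[0,0,0],[0,0,0],[0,0,0],[0,0,0],[0,0,0],[0,0,0],[0,0,0],[0,0,0]], twist=[[0,0,0],[0,0,0],[0,0,0],[0,0,0],[0,0,0],[0,0,0],[0,0,0],[0,0,0]], fingers=1, force=30)

```text
t: 33.65
tool_pos: [0.5096, -0.2428, 0.0301]
orientation: [-1.151, -2.922, 0.002]
force: [-0.1, -0.8, 0.7]
opening: 0.0449
gripper_force: 29.8
```

Request:
play_rows(slide=[[0,0,-0.06],[0,0,-0.1],[0,0,-0.12],[0,0,-0.12],[0,0,-0.12],[0,0,0],[0,0,0],[0,0,0]], twist=[[0,0,0],[0,0,0],[0,0,0],[0,0,0],[0,0,0],[0,0,0],[0,0,0],[0,0,0]])

```text
t: 34.45
tool_pos: [0.509, -0.2423, 0.1588]
orientation: [-1.15, -2.92, 0.001]
force: [0.5, -0.2, -1.2]
opening: 0.0445
gripper_force: 29.8
```

```bash
python3 go.py .4808,.0843,.16,2 .4808,.0843,.036,2
```

```text
t 34.45 tcp [ 0.509  -0.2423  0.1588] yaw 47.0 q6 -77.6 q1 -30.6 open 0.0445 gf 29.8 F [ 0.5 -0.2 -1.2]
-> 0.4808 0.0843 0.1600 yaw 2.0: twist z total 0.750 (5.2 rows) tiltfix [-0.0017 -0.0021 -0.    ] | slide after turn [ 1.309 -0.067 -0.005] (6.6 rows) q6~8 [mod 360]
-> 0.4808 0.0843 0.0360 yaw 2.0: twist z total -0.000 (0.0 rows) tiltfix [0. 0. 0.] | slide after turn [0.    0.    0.496] (2.5 rows) q6~8 [mod 360]
```

Request:
play_rows(slide=[[0,0,0],[0,0,0],[0,0,0],[0,0,0],[0,0,0],[0,0,0],[0.1636,-0.0084,0],[0.1636,-0.0084,0]], twist=[[0,0,0.125],[0,0,0.125],[0,0,0.125],[0,0,0.125],[0,0,0.125],[0,0,0.125],[0,0,0],[0,0,0]])

```text
t: 35.25
tool_pos: [0.5012, -0.1604, 0.1578]
orientation: [-2.183, -2.254, 0.004]
force: [0.5, 0.5, -0.7]
opening: 0.0448
gripper_force: 29.8
```

Request:
play_rows(slide=[[0.1636,-0.0084,0],[0.1636,-0.0084,0],[0.1636,-0.0084,0],[0.1636,-0.0084,0],[0.1636,-0.0084,0],[0.1636,-0.0084,0],[0,0,0],[0,0,0]], twist=[[0,0,0],[0,0,0],[0,0,0],[0,0,0],[0,0,0],[0,0,0],[0,0,0],[0,0,0]])

```text
t: 36.05
tool_pos: [0.4803, 0.0843, 0.1582]
orientation: [-2.178, -2.261, 0.006]
force: [0.5, -0.6, -0.5]
opening: 0.0443
gripper_force: 29.8
```

Request:
play_rows(slide=[[0,0,0],[0,0,0.06],[0,0,0.06],[0,0,0],[0,0,0],[0,0,0],[0,0,0],[0,0,0]], twist=[[0,0,0],[0,0,0],[0,0,0],[0,0,0],[0,0,0],[0,0,0],[0,0,0],[0,0,0]])

```text
t: 36.85
tool_pos: [0.4819, 0.0837, 0.1304]
orientation: [2.182, 2.26, -0.001]
force: [0.8, 0.4, -1.5]
opening: 0.0445
gripper_force: 29.8
```

```bash
python3 - <<'E'
from tray import *
from go import go
im,d,c=grab('wrist'); s=robot.read_state(); z=s['tool_pos'][2]+.028
P=cloud('wrist'); hsv=cv2.cvtColor(im,cv2.COLOR_RGB2HSV)
cv2.imwrite('pics/w8.png',im[60:360,140:500,::-1])
m=(np.hypot(P[...,0]-.481,P[...,1]-.084)<.04)&(abs(P[...,2]-z)<.006)&((hsv[...,0]<36)|(hsv[...,0]>165))&(hsv[...,1]>110)
p=P[m]; print(len(p),cv2.minEnclosingCircle(p[:,:2].astype(np.float32)))
w=m&(hsv[...,0]>10)&(hsv[...,0]<36); print('wedge',w.sum(),P[w].mean(0))
go((.4808,.0843,.036,2))
E
```

```text
2880 ((0.48218971490859985, 0.08511024713516235), 0.023983070626854897)
wedge 294 [0.49939838 0.08485886 0.15970204]
t 36.9 tcp [0.4818 0.0837 0.1303] yaw 2.0 q6 1.9 q1 3.9 open 0.0445 gf 29.8 F [-1.2  0.  -1.1]
-> 0.4808 0.0843 0.0360 yaw 2: twist z total 0.000 (0.0 rows) tiltfix [-0.0002  0.0007  0.    ] | slide after turn [ 0.002 -0.004  0.377] (1.9 rows) q6~8 [mod 360]
```

View pics/w8.png

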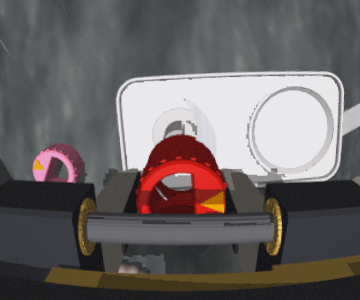

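Request:
play_rows(slide=[[0.002,-0.004,0],[0,0,0.06],[0,0,0.05],[0,0,0.04],[0,0,0.04],[0,0,0.04],[0,0,0],[0,0,0]], twist=[[0,0,-0.07],[0,0,0],[0,0,0],[0,0,0],[0,0,0],[0,0,0],[0,0,0],[0,0,0]])

```text
t: 37.7
tool_pos: [0.4802, 0.0841, 0.0721]
orientation: [-2.098, -2.338, 0.003]
force: [0.4, -0.7, -1.0]
opening: 0.0448
gripper_force: 29.8
```

Request:
play_rows(slide=[[0,0,0.03],[0,0,0.03],[0,0,0.03],[0,0,0.03],[0,0,0.02],[0,0,0],[0,0,0],[0,0,0]], twist=[[0,0,0],[0,0,0],[0,0,0],[0,0,0],[0,0,0],[0,0,0],[0,0,0],[0,0,0]])

```text
t: 38.5
tool_pos: [0.4805, 0.0841, 0.0375]
orientation: [-2.098, -2.338, 0.002]
force: [0.9, -0.8, -0.3]
opening: 0.0447
gripper_force: 29.8
```

Request:
play_rows(slide=[[0,0,0.008],[0,0,0],[0,0,0],[0,0,0],[0,0,0],[0,0,0],[0,0,0],[0,0,0]], twist=[[0,0,0],[0,0,0],[0,0,0],[0,0,0],[0,0,0],[0,0,0],[0,0,0],[0,0,0]])

```text
t: 39.3
tool_pos: [0.4809, 0.0841, 0.0358]
orientation: [2.098, 2.338, -0.001]
force: [-0.8, -0.0, 4.3]
opening: 0.0446
gripper_force: 29.8
```

Request:
play_rows(slide=[[0,0,0],[0,0,0],[0,0,0],[0,0,0],[0,0,-0.06],[0,0,-0.1],[0,0,-0.14],[0,0,-0.16]], twist=[[0,0,0],[0,0,0],[0,0,0],[0,0,0],[0,0,0],[0,0,0],[0,0,0],[0,0,0]], fingers=-0.4)

```text
t: 40.1
tool_pos: [0.4792, 0.0841, 0.1502]
orientation: [-2.096, -2.337, 0.005]
force: [0.4, -0.0, -0.5]
opening: 0.0654
gripper_force: 0.0
```

Request:
play_rows(slide=[[0,0,-0.16],[0,0,0],[-0.15,-0.03,0],[-0.18,-0.04,0],[-0.18,-0.04,0],[-0.18,-0.04,0],[-0.18,-0.04,0],[0,0,0]], twist=[[0,0,0],[0,0,0],[0,0,0],[0,0,0],[0,0,0],[0,0,0],[0,0,0],[0,0,0]])

```text
t: 40.9
tool_pos: [0.4556, -0.1419, 0.1898]
orientation: [-2.104, -2.333, 0.005]
force: [0.4, 0.8, -0.4]
opening: 0.0651
gripper_force: 0.0
```

Request:
play_rows(slide=[[0,0,0],[0,0,0],[0,0,0],[0,0,0],[0,0,0],[0,0,0],[0,0,0],[0,0,0]], twist=[[0,0,0],[0,0,0],[0,0,0],[0,0,0],[0,0,0],[0,0,0],[0,0,0],[0,0,0]], fingers=-0.9)

```text
t: 41.7
tool_pos: [0.4569, -0.1371, 0.1905]
orientation: [-2.097, -2.338, 0.002]
force: [-0.0, 0.3, 0.2]
opening: 0.0885
gripper_force: 0.0
```

```bash
python3 - <<'E'
from tray import *
from go import go
im,d,c=grab('wrist'); P=cloud('wrist'); hsv=cv2.cvtColor(im,cv2.COLOR_RGB2HSV)
cv2.imwrite('pics/w9.png',im[:,:,::-1])
m=(np.hypot(P[...,0]-.481,P[...,1]-.084)<.04)&((hsv[...,0]<10)|(hsv[...,0]>165))&(hsv[...,1]>110)&(P[...,2]>.055)
p=P[m]; print('blade top',len(p),np.median(p[:,2]),cv2.minEnclosingCircle(p[:,:2].astype(np.float32)))
g=P[(np.hypot(P[...,0]-.426,P[...,1]+.088)<.045)&(P[...,2]>.01)&(P[...,2]<.06)&(d>0)]
print('garlic',cv2.minEnclosingCircle(g[:,:2].astype(np.float32)),g.min(0),g.max(0),g[g[:,2]>g[:,2].max()-.005].mean(0))
tray('wrist',(.5365,.0895),'w')
go((.426,-.088,.012,6.2))
E
```

```text
blade top 70 0.05949626258626972 ((0.4856383800506592, 0.06340049207210541), 0.013715304434299469)
garlic ((0.42732492089271545, -0.08949609845876694), 0.026841754093766212) [ 0.40143969 -0.11479687  0.02016211] [ 0.45258832 -0.0635156   0.05541503] [ 0.43013686 -0.0904189   0.05301874]
wrist w ctr [0.5425 0.0603] size [0.234 0.082] yaw 13.4 post [0.488  0.0474] dish [0.597  0.0733]
t 41.75 tcp [ 0.4568 -0.1371  0.1905] yaw 6.2 q6 -29.0 q1 -22.8 open 0.0884 gf 0.0 F [-0.1  0.2  0.3]
-> 0.4260 -0.0880 0.0120 yaw 6.2: twist z total 0.000 (0.0 rows) tiltfix [-0.0012  0.0006  0.    ] | slide after turn [ 0.209 -0.101  0.714] (3.8 rows) q6~-18 [mod 360]
```

View pics/w9.png

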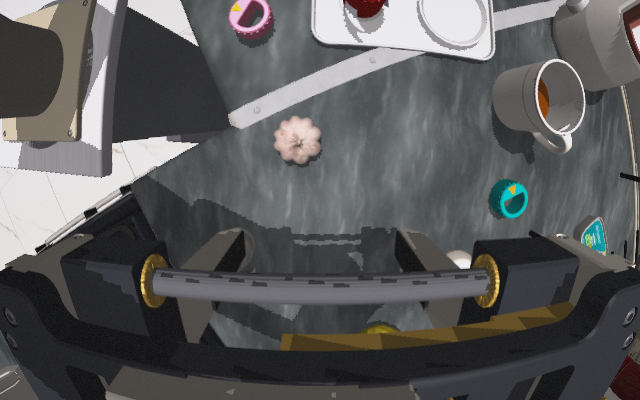

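Request:
play_rows(slide=[[0.101,-0.049,0],[0.101,-0.048,0],[0,0,0.12],[0,0,0.12],[0,0,0.12],[0,0,0.12],[0,0,0],[0,0,0]], twist=[[0,0,0],[0,0,0],[0,0,0],[0,0,0],[0,0,0],[0,0,0],[0,0,0],[0,0,0]])

```text
t: 42.55
tool_pos: [0.4268, -0.0896, 0.0708]
orientation: [-2.097, -2.337, 0.003]
force: [0.2, -0.2, 0.9]
opening: 0.0885
gripper_force: 0.0
```

Request:
play_rows(slide=[[0,0,0.06],[0,0,0.06],[0,0,0.06],[0,0,0.058],[0,0,0],[0,0,0],[0,0,0],[0,0,0]], twist=[[0,0,0],[0,0,0],[0,0,0],[0,0,0],[0,0,0],[0,0,0],[0,0,0],[0,0,0]])

```text
t: 43.35
tool_pos: [0.4282, -0.0901, 0.0124]
orientation: [2.097, 2.337, -0.001]
force: [-0.5, -0.4, -0.2]
opening: 0.0884
gripper_force: 0.0
```

Request:
play_rows(slide=[[0,0,0],[0,0,0],[0,0,0],[0,0,0],[0,0,0],[0,0,0],[0,0,0],[0,0,0]], twist=[[0,0,0],[0,0,0],[0,0,0],[0,0,0],[0,0,0],[0,0,0],[0,0,0],[0,0,0]], fingers=1, force=8)

```text
t: 44.15
tool_pos: [0.427, -0.0897, 0.011]
orientation: [-2.098, -2.338, 0.002]
force: [0.8, 0.5, -0.1]
opening: 0.0502
gripper_force: 8.0
```

Request:
play_rows(slide=[[0,0,-0.06],[0,0,-0.1],[0,0,-0.12],[0,0,-0.12],[0,0,-0.12],[0,0,0],[0,0,0],[0,0,0]], twist=[[0,0,0],[0,0,0],[0,0,0],[0,0,0],[0,0,0],[0,0,0],[0,0,0],[0,0,0]])

```text
t: 44.95
tool_pos: [0.4264, -0.0894, 0.1397]
orientation: [-2.097, -2.337, 0.003]
force: [-0.3, 0.5, 0.1]
opening: 0.0501
gripper_force: 8.0
```

```bash
python3 go.py .5923,.0946,.13,6.2 .5923,.0946,.022,6.2
```

```text
t 44.95 tcp [ 0.4264 -0.0894  0.1397] yaw 6.2 q6 -24.7 q1 -18.5 open 0.0501 gf 8.0 F [-0.3  0.5  0.1]
-> 0.5923 0.0946 0.1300 yaw 6.2: twist z total 0.000 (0.0 rows) tiltfix [-0.0028 -0.0001 -0.    ] | slide after turn [0.66  0.739 0.039] (5.0 rows) q6~3 [mod 360]
-> 0.5923 0.0946 0.0220 yaw 6.2: twist z total -0.000 (0.0 rows) tiltfix [0. 0. 0.] | slide after turn [0.    0.    0.432] (2.2 rows) q6~3 [mod 360]
```

Request:
play_rows(slide=[[0.094,0.1055,0],[0.094,0.1055,0],[0.094,0.1055,0],[0.094,0.1055,0],[0.094,0.1055,0],[0.094,0.1055,0],[0.094,0.1055,0.03],[0,0,0]], twist=[[0,0,0],[0,0,0],[0,0,0],[0,0,0],[0,0,0],[0,0,0],[0,0,0],[0,0,0]])

```text
t: 45.75
tool_pos: [0.5927, 0.0968, 0.1292]
orientation: [-2.092, -2.338, 0.006]
force: [-1.1, -0.8, 0.0]
opening: 0.05
gripper_force: 8.0
```

Request:
play_rows(slide=[[0,0,0],[0,0,0.09],[0,0,0.09],[0,0,0.09],[0,0,0.07],[0,0,0.04],[0,0,0],[0,0,0]], twist=[[0,0,0],[0,0,0],[0,0,0],[0,0,0],[0,0,0],[0,0,0],[0,0,0],[0,0,0]])

```text
t: 46.55
tool_pos: [0.593, 0.0934, 0.0388]
orientation: [2.099, 2.338, -0.002]
force: [0.8, -0.1, 0.9]
opening: 0.0501
gripper_force: 8.0
```

```bash
python3 go.py .5923,.0946,.021,6.2
```

```text
t 46.55 tcp [0.593  0.0934 0.0388] yaw 6.2 q6 -2.1 q1 4.1 open 0.0501 gf 8.0 F [ 0.8 -0.1  0.9]
-> 0.5923 0.0946 0.0210 yaw 6.2: twist z total -0.000 (0.0 rows) tiltfix [-0.0008  0.0007  0.    ] | slide after turn [ 0.005 -0.002  0.071] (0.4 rows) q6~3 [mod 360]
```

Request:
play_rows(slide=[[0,0,0.03],[0,0,0.02],[0,0,0.014],[0,0,0],[0,0,0],[0,0,0],[0,0,0],[0,0,0]], twist=[[0,0,0],[0,0,0],[0,0,0],[0,0,0],[0,0,0],[0,0,0],[0,0,0],[0,0,0]])

```text
t: 47.35
tool_pos: [0.593, 0.0938, 0.0224]
orientation: [-2.098, -2.338, 0.002]
force: [0.1, -0.3, -0.4]
opening: 0.05
gripper_force: 8.0
```

Request:
play_rows(slide=[[0,0,0],[0,0,0],[0,0,0],[0,0,0],[0,0,-0.04],[0,0,-0.1],[0,0,-0.14],[0,0,-0.16]], twist=[[0,0,0],[0,0,0],[0,0,0],[0,0,0],[0,0,0],[0,0,0],[0,0,0],[0,0,0]], fingers=-0.35)

```text
t: 48.15
tool_pos: [0.5919, 0.0938, 0.1329]
orientation: [-2.097, -2.337, 0.005]
force: [0.1, 0.1, 0.8]
opening: 0.063
gripper_force: 0.0
```

Request:
play_rows(slide=[[0,0,-0.16],[0,0,-0.12],[-0.1,0,0],[-0.18,0,0],[-0.1,0,0],[0,0,0],[0,0,0],[0,0,0]], twist=[[0,0,0],[0,0,0],[0,0,0],[0,0,0],[0,0,0],[0,0,0],[0,0,0],[0,0,0]])

```text
t: 48.95
tool_pos: [0.6032, 0.0005, 0.2026]
orientation: [-2.097, -2.339, 0.001]
force: [0.9, -0.8, -0.6]
opening: 0.0628
gripper_force: 0.0
```

```bash
python3 - <<'E'
from tray import *
from go import go
im,d,c=grab('wrist'); P=cloud('wrist'); hsv=cv2.cvtColor(im,cv2.COLOR_RGB2HSV)
cv2.imwrite('pics/w10.png',im[:,:,::-1])
m=(np.hypot(P[...,0]-.481,P[...,1]-.084)<.035)&((hsv[...,0]<10)|(hsv[...,0]>165))&(hsv[...,1]>110)&(P[...,2]>.057)
p=P[m]; print('blade top',len(p),np.median(p[:,2]),cv2.minEnclosingCircle(p[:,:2].astype(np.float32)))
g=P[(np.hypot(P[...,0]-.5923,P[...,1]-.0946)<.04)&(P[...,2]>.025)&(P[...,2]<.08)&(d>0)]
print('garlic',cv2.minEnclosingCircle(g[:,:2].astype(np.float32)),g.max(0))
go((.566,-.346,.17,75),(.566,-.346,.014,75))
E
```

```text
blade top 966 0.06452539793685189 ((0.48231205344200134, 0.0829157903790474), 0.0241179671138525)
garlic ((0.5929697751998901, 0.0935743898153305), 0.02750336192548275) [0.61871377 0.11995462 0.06383094]
t 49.0 tcp [6.032e-01 6.000e-04 2.025e-01] yaw 6.3 q6 -11.1 q1 -4.8 open 0.0629 gf 0.0 F [-0.5 -0.4  0.5]
-> 0.5660 -0.3460 0.1700 yaw 75: twist z total -1.145 (8.0 rows) tiltfix [-0.0011  0.0003  0.    ] | slide after turn [-0.215 -1.378  0.13 ] (7.0 rows) q6~-106 [mod 360]
-> 0.5660 -0.3460 0.0140 yaw 75: twist z total -0.000 (0.0 rows) tiltfix [0. 0. 0.] | slide after turn [0.    0.    0.624] (3.1 rows) q6~-106 [mod 360]
```

View pics/w10.png

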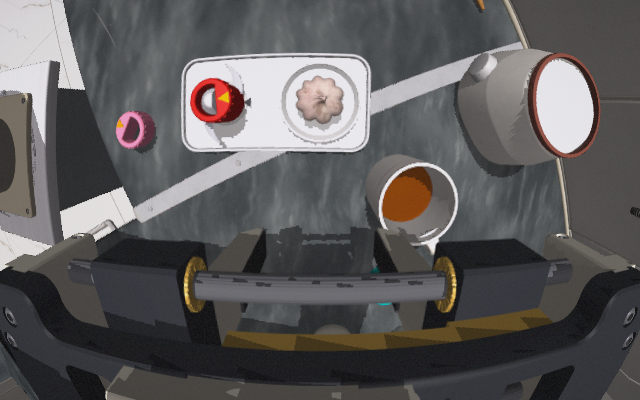

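Request:
play_rows(slide=[[0,0,0],[0,0,0],[0,0,0],[0,0,0],[0,0,0],[0,0,0],[0,0,0],[0,0,0]], twist=[[0,0,-0.142],[0,0,-0.142],[0,0,-0.142],[0,0,-0.142],[0,0,-0.142],[0,0,-0.142],[0,0,-0.142],[0,0,-0.142]], fingers=-1)

```text
t: 49.8
tool_pos: [0.6032, 0.0009, 0.2023]
orientation: [-0.415, -3.113, 0.001]
force: [0.4, 0.7, 0.9]
opening: 0.0933
gripper_force: 0.0
```

Request:
play_rows(slide=[[-0.027,-0.1725,0.016],[-0.027,-0.1725,0.016],[-0.027,-0.1725,0.016],[-0.027,-0.1725,0.016],[-0.027,-0.1725,0.016],[-0.027,-0.1725,0.016],[-0.027,-0.1725,0.016],[-0.027,-0.1725,0.016]], twist=[[0,0,0],[0,0,0],[0,0,0],[0,0,0],[0,0,0],[0,0,0],[0,0,0],[0,0,0]])

```text
t: 50.6
tool_pos: [0.5626, -0.3478, 0.1706]
orientation: [-0.425, -3.112, 0.001]
force: [0.7, 0.7, -1.0]
opening: 0.0926
gripper_force: 0.0
```

Request:
play_rows(slide=[[0,0,0],[0,0,0],[0,0,0],[0,0,0],[0,0,0],[0,0,0],[0,0,0],[0,0,0]], twist=[[0,0,0],[0,0,0],[0,0,0],[0,0,0],[0,0,0],[0,0,0],[0,0,0],[0,0,0]])

```text
t: 51.4
tool_pos: [0.5624, -0.3471, 0.1707]
orientation: [-0.427, -3.112, 0.002]
force: [0.3, 0.3, 0.5]
opening: 0.0928
gripper_force: 0.0
```

```bash
python3 - <<'E'
from tray import *
from go import go
grab('side'); im,d,T,k=load('side'); hsv=cv2.cvtColor(im,cv2.COLOR_RGB2HSV)
go((.566,-.346,.014,75))
E
```

```text
t 51.45 tcp [ 0.5623 -0.3473  0.1706] yaw 74.4 q6 -110.5 q1 -36.1 open 0.0932 gf 0.0 F [-0.8 -0.1  0.2]
-> 0.5660 -0.3460 0.0140 yaw 75: twist z total -0.010 (0.1 rows) tiltfix [-0.0011 -0.0008 -0.    ] | slide after turn [-0.013  0.009  0.626] (3.1 rows) q6~-106 [mod 360]
```

Now down to the lemon: grip, lift.

Request:
play_rows(slide=[[-0.013,0.009,0],[0,0,0.12],[0,0,0.12],[0,0,0.12],[0,0,0.1],[0,0,0.08],[0,0,0.05],[0,0,0.036]], twist=[[0,0,-0.01],[0,0,0],[0,0,0],[0,0,0],[0,0,0],[0,0,0],[0,0,0],[0,0,0]])

```text
t: 52.25
tool_pos: [0.5656, -0.3459, 0.0129]
orientation: [-0.41, -3.113, 0.001]
force: [-0.4, -0.3, 1.0]
opening: 0.0928
gripper_force: 0.0
```

Request:
play_rows(slide=[[0,0,0],[0,0,0],[0,0,0],[0,0,0],[0,0,0],[0,0,0],[0,0,0],[0,0,0]], twist=[[0,0,0],[0,0,0],[0,0,0],[0,0,0],[0,0,0],[0,0,0],[0,0,0],[0,0,0]], fingers=1, force=15)

```text
t: 53.05
tool_pos: [0.5662, -0.3465, 0.0148]
orientation: [-0.411, -3.114, 0.002]
force: [-0.3, -0.2, 5.1]
opening: 0.055
gripper_force: 14.8
```

Request:
play_rows(slide=[[0,0,-0.06],[0,0,-0.1],[0,0,-0.12],[0,0,-0.14],[0,0,-0.16],[0,0,0],[0,0,0],[0,0,0]], twist=[[0,0,0],[0,0,0],[0,0,0],[0,0,0],[0,0,0],[0,0,0],[0,0,0],[0,0,0]])

```text
t: 53.85
tool_pos: [0.5651, -0.3453, 0.1574]
orientation: [-0.41, -3.111, -0.001]
force: [0.5, 0.5, -2.1]
opening: 0.0549
gripper_force: 14.7
```

```bash
python3 go.py .5511,.3287,.16,76.4 .5511,.3287,.024,76.4
```

```text
t 53.85 tcp [ 0.5651 -0.3453  0.1574] yaw 75.0 q6 -110.8 q1 -35.8 open 0.0549 gf 14.7 F [ 0.5  0.5 -2.1]
-> 0.5511 0.3287 0.1600 yaw 76.4: twist z total -0.024 (0.2 rows) tiltfix [ 0.     -0.0034  0.    ] | slide after turn [ 0.688  2.607 -0.011] (13.5 rows) q6~-46 [mod 360]
-> 0.5511 0.3287 0.0240 yaw 76.4: twist z total -0.000 (0.0 rows) tiltfix [0. 0. 0.] | slide after turn [0.    0.    0.544] (2.7 rows) q6~-46 [mod 360]
```

Request:
play_rows(slide=[[0,0,0],[0.0459,0.1738,0],[0.0459,0.1738,0],[0.0459,0.1738,0],[0.0459,0.1738,0],[0.0459,0.1738,0],[0.0459,0.1738,0],[0.0459,0.1738,0]], twist=[[0,0,-0.024],[0,0,0],[0,0,0],[0,0,0],[0,0,0],[0,0,0],[0,0,0],[0,0,0]])

```text
t: 54.65
tool_pos: [0.5581, -0.0296, 0.1573]
orientation: [-0.37, -3.116, 0.001]
force: [-0.3, 1.0, -2.4]
opening: 0.055
gripper_force: 14.7
```

Request:
play_rows(slide=[[0.0459,0.1738,0],[0.0459,0.1738,0],[0.0459,0.1738,0],[0.0459,0.1738,0],[0.0459,0.1738,0],[0.0459,0.1738,0],[0.0459,0.1738,0],[0.0459,0.1738,0]], twist=[[0,0,0],[0,0,0],[0,0,0],[0,0,0],[0,0,0],[0,0,0],[0,0,0],[0,0,0]])

```text
t: 55.45
tool_pos: [0.5507, 0.3293, 0.1567]
orientation: [-0.369, -3.116, 0.004]
force: [0.8, 0.6, -1.7]
opening: 0.0549
gripper_force: 14.7
```

Request:
play_rows(slide=[[0,0,0],[0,0,0],[0,0,0],[0,0,0],[0,0,0],[0,0,0],[0,0,0],[0,0,0]], twist=[[0,0,0],[0,0,0],[0,0,0],[0,0,0],[0,0,0],[0,0,0],[0,0,0],[0,0,0]])

```text
t: 56.25
tool_pos: [0.552, 0.3276, 0.1587]
orientation: [-0.372, -3.119, 0.001]
force: [0.1, -0.4, -2.2]
opening: 0.0548
gripper_force: 14.7
```

```bash
python3 go.py .5511,.3287,.025,76.4
```

```text
t 56.25 tcp [0.552  0.3276 0.1587] yaw 76.4 q6 -50.3 q1 26.1 open 0.0548 gf 14.7 F [ 0.1 -0.4 -2.2]
-> 0.5511 0.3287 0.0250 yaw 76.4: twist z total -0.000 (0.0 rows) tiltfix [-0.0009 -0.0007 -0.    ] | slide after turn [0.005 0.003 0.535] (2.7 rows) q6~-46 [mod 360]
```

Request:
play_rows(slide=[[0,0,0.12],[0,0,0.12],[0,0,0.1],[0,0,0.08],[0,0,0.06],[0,0,0.03],[0,0,0.02],[0,0,0]], twist=[[0,0,0],[0,0,0],[0,0,0],[0,0,0],[0,0,0],[0,0,0],[0,0,0],[0,0,0]])

```text
t: 57.05
tool_pos: [0.5519, 0.3278, 0.0261]
orientation: [-0.372, -3.119, 0.001]
force: [-0.8, -0.3, -1.4]
opening: 0.055
gripper_force: 14.7
```

Request:
play_rows(slide=[[0,0,0.006],[0,0,0],[0,0,0],[0,0,0],[0,0,0],[0,0,0],[0,0,0],[0,0,0]], twist=[[0,0,0],[0,0,0],[0,0,0],[0,0,0],[0,0,0],[0,0,0],[0,0,0],[0,0,0]])

```text
t: 57.85
tool_pos: [0.5517, 0.3278, 0.0245]
orientation: [-0.372, -3.118, 0.002]
force: [0.7, 0.4, -0.9]
opening: 0.0544
gripper_force: 14.7
```

Request:
play_rows(slide=[[0,0,0],[0,0,0],[0,0,0],[0,0,0],[0,0,-0.04],[0,0,-0.1],[0,0,-0.14],[0,0,-0.16]], twist=[[0,0,0],[0,0,0],[0,0,0],[0,0,0],[0,0,0],[0,0,0],[0,0,0],[0,0,0]], fingers=-0.5)

```text
t: 58.65
tool_pos: [0.551, 0.3275, 0.1352]
orientation: [-0.371, -3.117, 0.003]
force: [-0.1, 0.2, -0.6]
opening: 0.0696
gripper_force: 0.0
```

Request:
play_rows(slide=[[0,0,-0.16],[0,0,-0.12],[-0.1,0,0],[-0.16,0,0],[-0.1,0,0],[0,0,0],[0,0,0],[0,0,0]], twist=[[0,0,0],[0,0,0],[0,0,0],[0,0,0],[0,0,0],[0,0,0],[0,0,0],[0,0,0]])

```text
t: 59.45
tool_pos: [0.6387, 0.3073, 0.2049]
orientation: [-0.371, -3.118, 0.001]
force: [-0.9, 0.7, 0.2]
opening: 0.0699
gripper_force: 0.0
```

```bash
python3 - <<'E'
from tray import *
from go import go
im,d,c=grab('wrist'); P=cloud('wrist'); hsv=cv2.cvtColor(im,cv2.COLOR_RGB2HSV)
cv2.imwrite('pics/w11.png',im[:,:,::-1])
g=P[(np.hypot(P[...,0]-.551,P[...,1]-.3287)<.055)&(P[...,2]>.025)&(P[...,2]<.09)&(d>0)&(hsv[...,0]>18)&(hsv[...,0]<38)&(hsv[...,1]>100)]
print('lemon',cv2.minAreaRect(g[:,:2].astype(np.float32)),g.max(0),g[g[:,2]>g[:,2].max()-.003].mean(0))
m=(np.hypot(P[...,0]-.442,P[...,1]-.355)<.062)&(d>0)&(P[...,2]>.03)&(P[...,2]<.046)
p=P[m]; A=np.c_[p[:,:2]-[.442,.355],np.ones(len(p))]; print('plane',np.linalg.lstsq(A,p[:,2],rcond=None)[0],'disc',cv2.minEnclosingCircle(p[:,:2].astype(np.float32)))
go()
E
```

```text
lemon ((0.5515445470809937, 0.3276287019252777), (0.06630657613277435, 0.06314359605312347), 20.3067684173584) [0.59014716 0.35737744 0.06995403] [0.5535555  0.3271523  0.06777669]
plane [-0.01182493  0.00345     0.04037848] disc ((0.4423685669898987, 0.35352328419685364), 0.052096176892519)
t 59.5 tcp [0.6386 0.3073 0.2049] yaw 76.5 q6 -54.9 q1 21.6 open 0.0695 gf 0.0 F [-0.   0.9 -0.2]
```

View pics/w11.png

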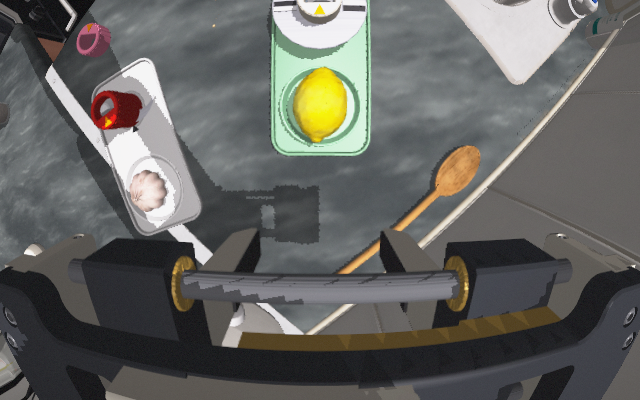

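The lemon sits centred in the green dish at (320,105), the disc is level on its post at (320,10), and the blade and garlic are in place on the white tray. The arm is clear, so I'm handing in.

```bash
python3 -c "
from plant import robot
print(robot.close_job())"
```

```text
the job is handed in; nothing more can be done
None
```

I made up both trays as described and handed the job in at about 60 s of the 144 s. My last camera checks showed every part seated, but the hand-in returned no verdict.

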